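# Draw the sampler plunger out of its tilted barrel and lay it on the drip rack

## Robot

A 7-joint arm with a two-finger parallel gripper is mounted at the origin on the work surface. World frame = base frame: x ahead of the robot, y to its left, z up, the work surface at z = 0. Lengths are in m, angles in rad, forces in N, time in s.
With the tool pointing down it reaches from about 0.35 to 0.9 m from the base axis. Payload 8.1 kg.
Tool frame: the origin (TCP) lies between the finger pads, 19 mm behind the fingertips; this is the grasp point; z points along the fingers, y is the line along which they close (so a half turn about z gives the same grasp; the last joint's range is limited). The gripper opens to 92 mm and grips with 3 to 60 N. Pads are 19 mm wide; open, the fingers measure 130 mm over their backs; the gripper's body (75 mm by 190 mm) begins 47 mm behind the grasp point.
Start: joints at [1.161, 0.434, 0.025, 1.573, -0.012, 1.134, -0.075], TCP at [0.189, -0.596, 0.246] pointing down, gripper open.
Joint ranges: [-2.62, 2.62], [-0.44, 2.09], [-1.27, 1.32], [0.08, 2.57], [-1.32, 4.46], [0.12, 2], [-2.74, 2.74]. Speed limits (rad/s): [2.22, 2.22, 3.01, 3.01, 3.14, 3.14, 3.14].

## Interface

Orientations are given as a unit quaternion [w, x, y, z].
In Python, from workcell import manip gives the robot as it stands.
- The arm moves only by the shell command python3 shift.py 'ROWS' [FORCE]. ROWS is a JSON list of rows, 1 to 20 of them, each of 7 numbers: the finger opening in m, then dx, dy, dz in parts of the range, where 1.0 means 1 m, then a rotation vector rx, ry, rz in normalised numbers (1 is pi rad); each row is the pose to reach, as a shift and turn from the pose commanded when the command began, along the tool's axes at that moment; what a row does not reach only later rows make up. A row lasts 1/10 s, in which the tool goes at most 0.05 m and 0.15 rad, less where a joint would pass 70% of its speed; a pose out of reach is approached as far as the arm can. The fingers move at their own pace and stop on an object; FORCE is the grip in N (left out, the last holds). Time passes only in rows, so rows that do not move let the fingers close. It prints the time, the measured TCP pose, the force, the opening and the grip force at its end. Input that does not fit is refused with a message, and nothing moves.
- manip.sense(): the state, without advancing time (a new reading comes with each control period).
- manip.read_camera(name): name is "scene" or "top" or "wrist"; returns the picture (384x512x3 uint8, red, green, blue); there is no depth.
- manip.camera_params(name): a dict with "fov_y" (degrees; the focal length in pixels is half the picture's height over the tangent of half this angle, whatever the lens; pixels are square), "cx", "cy" (the principal point, pixels), "pose" (4x4, takes a point from camera to world coordinates); the wrist camera has in their place "T_tool_cam" (4x4, takes a point from camera to tool coordinates, whose origin is the TCP and whose axes are the flange's). Camera axes: x right, y down, z forward; pixel columns grow to the right and rows downward; lengths in m; the calibration is good to about 2 mm. A picture is of the moment at which its call begins: read the wrist's pose just before it. camera_params takes no time and is no camera call.
- manip.finish_job(): hands the job in; it is judged then, once.
The state is a dict: "t": time; "joint_positions": joint angles; "joint_vel": joint speeds; "joint_torque": joint torques, N m; "eef_pos": TCP position; "eef_rot": TCP orientation; "ft_force": force on the tool from outside, world axes, zero at the start; "wrist_torque": the same for the moment, N m; "grip_width": finger opening in m; "grasp_force": force on a finger pad.
Only numpy, scipy, OpenCV 4.12 (cv2) and the standard library are available. Lean on these libraries where they do the work, as an engineer would, in place of code of your own. Each camera call takes 0.05 s, during which the arm holds its last target. There are 200 camera calls.

## Task

The T-handled plunger of the soil sampler is locked in its tilted barrel by a bayonet pin. Turn the handle anticlockwise until you feel the hidden pin find its slot, draw the plunger straight out along the barrel without forcing it, then lay it (do not drop it) in both saddles of the sloping drip rack, handle at the upper end and foot down at the stop, and let go. Leave the other things on the bench where they are.

Things in the scene. Friction and masses are not known exactly. Their poses are not given: they have to be found in the camera images.
- plunger: Loose plunger, 0.18 to 0.29 kg: steel shaft 14 mm in diameter, 130 mm long, under a black T-handle bar 80 mm long, 22 mm wide, 18 mm deep. Origin: middle of the foot (free lower end). z runs up the shaft to the handle, y along the bar, x across it. The bar spans z = 130 to 148 mm.
- grip (a point): Middle of the handle bar, on the shaft axis 139 mm above the foot; axes as the plunger's. Grip the bar across its 22 mm width (along plunger x) with the tool pointing down the shaft (tool z = minus plunger z). At the start 30 mm of bare shaft stand between bar and barrel. The bar is then parallel to barrel y.
- pin (a point): Middle of the plunger's cross pin: 6 mm thick, 28 mm long, through the shaft 85 mm above the foot, parallel to the handle bar. At the start it is out of sight in a hollow under the barrel's end cap, where it turns freely; the plunger then lifts about 4 mm until the pin meets the cap from below. Axes as the plunger's.
- barrel: Steel barrel, 42 mm in diameter, fixed on a grey stand, leaning 30 degrees from vertical, mouth towards the robot side, 130 mm above the bench. Origin: middle of the mouth (top of the end cap); z points out along the bore, y is level. Bore 15.5 mm wide, 100 mm deep; the plunger's foot stands on its floor at the start, so a 100 mm lift frees it. Force limit 60 N.
- mouth (a point): Middle of the barrel's aluminium end cap, 8 mm thick, which does not turn with the plunger. One straight slot 11 mm wide crosses it; the pin passes only there, within about 0.15 rad. The slot lies 0.5 to 1.2 rad anticlockwise of the pin's start, looking down into the mouth (a positive turn about barrel z); the angle differs each time and is not reported. Axes as the barrel's.
- cradle: Slope of the fixed grey drip rack (base 160 x 110 mm), 35 degrees from vertical, upper end towards the robot side. Origin: where the middle of the plunger's foot lies when laid, 50 mm above the bench; z runs up the slope along the laid shaft to the handle, y is level, x points out of the open face (up, and away from the robot). Stop plate at z = -1 mm.
- upper_saddle (a point): Centre line of the laid shaft in the upper of two U-saddles, 107 mm up the slope from the cradle's origin; axes as the cradle's. The saddles span z = 30 to 50 and 100 to 114 mm, are 21 mm wide inside, with floors at x = -7 mm and flared lips up to x = +17 mm. Between them is 22 mm of free depth under the axis, so the pin may stand at any angle. Lower the plunger along minus x.
- beaker: Bystander: open glass beaker, 68 mm across, 90 mm high. Origin in its underside.
- jar: Bystander: clear jar with lid, 52 mm across, 60 mm high. Origin in its underside.
- flask: Bystander: white plastic bottle, 64 mm across, 150 mm high. Origin in its underside.
- tin: Bystander: plain steel can, 60 mm across, 80 mm high. Origin in its underside.
- wrench: Bystander: steel wrench lying flat. Origin in its underside.
- collar: Bystander: loose steel ring, 44 mm across, 18 mm high. Origin in its underside.
- dish: Bystander: shallow white dish, 90 mm across, 20 mm high. Origin in its underside.

How it is judged:
By the outcome, as a careful person would: the job done as asked, in the order asked, and still so for the second after the job is handed in, with the robot touching nothing.
It also fails if it takes over 48 s, if anything falls off the work surface, if the arm or the gripper's body presses on something with over 40 N, if the wrist force passes 120 N, or if a joint passes its speed limit or range.

## Working session

There is one attempt and no reset: what is moved stays moved. The work goes in short steps, Python scripts to look and compute and a shell command to move; the robot and the scene stay as the last step left them, time stands still between calls to the robot, and variables do not carry over. Pictures are saved under pics/ and viewed, at most 12 in all, crops included, and the job is handed in when it is done.

```bash
ls; mkdir -p pics; python3 - <<'E'
from workcell import manip
import cv2, numpy as np
np.set_printoptions(precision=4,suppress=True)
s=manip.sense();print(s['t'],s['eef_pos'],s['eef_rot'])
for n in ['scene','top']:
    cv2.imwrite(f'pics/{n}0.png',manip.read_camera(n)[:,:,::-1]);print(n,manip.camera_params(n))
print(manip.camera_params('wrist'))
E
```

```text
pics
shift.py
workcell.py
0.0 [ 0.1885 -0.5954  0.2447] [-0.0008  0.9883  0.1528 -0.0002]
scene {'fov_y': 54.33449918213773, 'cx': 257.3923532662446, 'cy': 198.2182607855396, 'pose': array([[ 0.7701,  0.4009, -0.4962,  1.0741],
       [ 0.6377, -0.5023,  0.584 , -0.6203],
       [-0.0151, -0.7661, -0.6425,  0.8146],
       [ 0.    ,  0.    ,  0.    ,  1.    ]])}
top {'fov_y': 49.12073965372663, 'cx': 261.6184057882008, 'cy': 191.17993598282715, 'pose': array([[ 0.0041, -0.9904,  0.1383,  0.3809],
       [-0.9999, -0.0018,  0.0169, -0.0206],
       [-0.0164, -0.1383, -0.9902,  1.3098],
       [ 0.    ,  0.    ,  0.    ,  1.    ]])}
{'fov_y': 66.13100594975865, 'cx': 253.0057706672135, 'cy': 191.3843072652913, 'T_tool_cam': array([[ 0.0005, -0.9527, -0.304 ,  0.0832],
       [ 1.    ,  0.0002,  0.0008,  0.0006],
       [-0.0007, -0.304 ,  0.9527, -0.1391],
       [ 0.    ,  0.    ,  0.    ,  1.    ]])}
```

View pics/scene0.png

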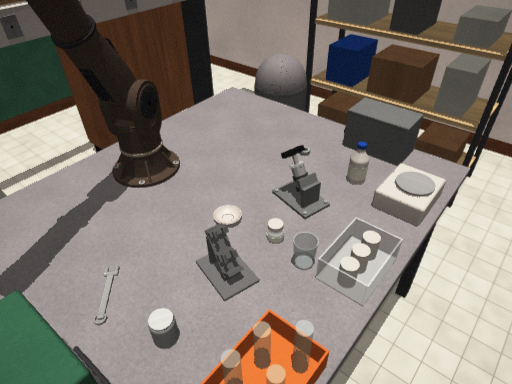

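View pics/top0.png

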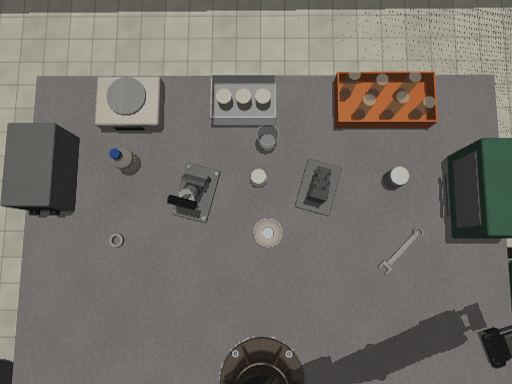

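The scene view shows the barrel with its black handle near (296,152) and the rack near (226,258). In the top view they are at (190,195) and (319,187). Next I'll enlarge both.

```bash
python3 - <<'E'
import cv2, numpy as np
s=cv2.imread('pics/scene0.png');t=cv2.imread('pics/top0.png')
def c(i,x,y,w=80,h=60): return cv2.resize(i[y:y+h,x:x+w],(400,300),interpolation=cv2.INTER_CUBIC)
m=np.vstack([np.hstack([c(s,260,140,100,75),c(s,180,222,100,75)]),np.hstack([c(t,150,160),c(t,280,157)])])
cv2.imwrite('pics/m1.png',np.clip(m*1.6,0,255).astype('uint8'))
E
```

```text
(no output)
```

View pics/m1.png

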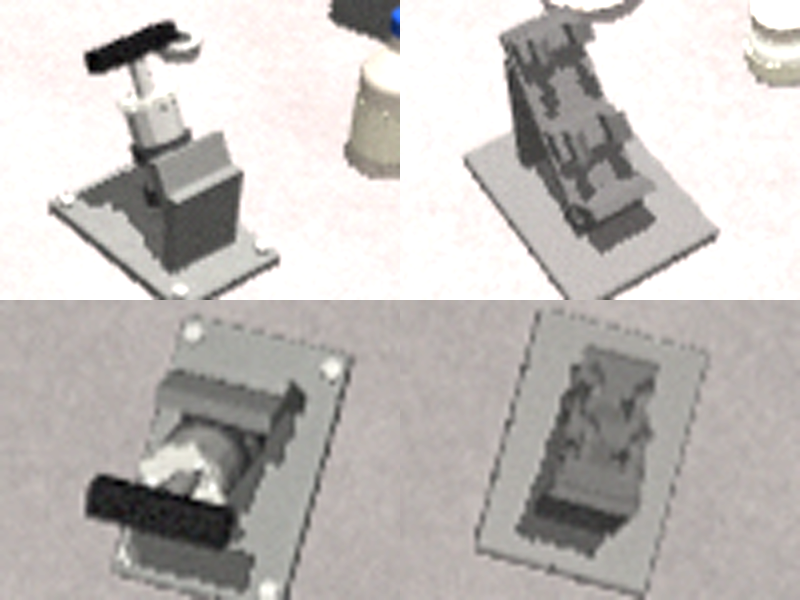

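The enlarged crops show the bar from about (282,159) to (297,165) in the top view, and the barrel leaning down and left in that picture. The rack's base plate is clear, with the saddles facing up the picture, away from the robot.

```bash
cat > h.py <<'E'
import cv2, numpy as np
from workcell import manip
from scipy.spatial.transform import Rotation as R
np.set_printoptions(precision=4,suppress=True)
def tool(s=None):
    s=s or manip.sense();T=np.eye(4);q=s['eef_rot'];T[:3,:3]=R.from_quat([q[1],q[2],q[3],q[0]]).as_matrix();T[:3,3]=s['eef_pos'];return T
def cam(n):
    c=manip.camera_params(n);P=c['pose'] if n!='wrist' else tool()@c['T_tool_cam']
    return P,192/np.tan(np.radians(c['fov_y']/2)),c['cx'],c['cy']
def ray(C,u,v):
    P,f,cx,cy=C;d=P[:3,:3]@np.array([(u-cx)/f,(v-cy)/f,1]);return P[:3,3],d/np.linalg.norm(d)
def plane(C,u,v,z):
    o,d=ray(C,u,v);return o+d*(z-o[2])/d[2]
def tri(*rs):
    A=sum(np.eye(3)-np.outer(d,d) for o,d in rs);b=sum((np.eye(3)-np.outer(d,d))@o for o,d in rs)
    p=np.linalg.solve(A,b);return p,[np.linalg.norm((np.eye(3)-np.outer(d,d))@(p-o)) for o,d in rs]
def proj(C,p):
    P,f,cx,cy=C;q=P[:3,:3].T@(np.asarray(p)-P[:3,3]);return np.array([cx+f*q[0]/q[2],cy+f*q[1]/q[2]])
def delta(T,Tg):
    D=np.linalg.inv(T)@Tg;return D[:3,3],R.from_matrix(D[:3,:3]).as_rotvec()
def frame(o,h,tilt):  # z tilted from vertical towards horizontal h; y level
    h=np.array([h[0],h[1],0]);h/=np.linalg.norm(h);z=np.cos(tilt)*np.array([0,0,1])+np.sin(tilt)*h
    y=np.cross(h,[0,0,1]) ;y=-y if 0 else y
    T=np.eye(4);T[:3,2]=z;T[:3,1]=y;T[:3,0]=np.cross(y,z);T[:3,3]=o;return T
E
python3 - <<'E'
from h import *
for n,b in [('top',(160,185,205,215)),('scene',(275,140,315,165))]:
    i=cv2.imread(f'pics/{n}0.png');m=(i.max(2)<35).astype('uint8');k=np.zeros_like(m);k[b[1]:b[3],b[0]:b[2]]=1;m*=k
    l=cv2.connectedComponentsWithStats(m);j=1+np.argmax(l[2][1:,4]);ys,xs=np.where(l[1]==j)
    r=cv2.minAreaRect(np.stack([xs,ys],1).astype('f'));bx=cv2.boxPoints(r);print(n,len(xs),r,l[3][j])
    print(bx.round(1).tolist())
ct,cs=cam('top'),cam('scene')
# base plates
i=cv2.imread('pics/top0.png').astype(int)
print([plane(ct,u,v,.008) for u,v in [(150+190/5,160+18/5),(150+352/5,160+55/5),(150+285/5,160+300/5+0)]])
print('rack',[plane(ct,280+u/5-80,157+v/5-60,.006) for u,v in [(542,310),(707,352),(645,597),(477,550)]])
print('rack scene',[plane(cs,180+u/4-100,222+v/4,.006) for u,v in [(465,160),(718,237)]])
E
```

```text
top 238 ((181.73529052734375, 202.05885314941406), (28.619203567504883, 8.48874568939209), 14.03624439239502) [181.9454 202.0126]
[[166.8000030517578, 202.6999969482422], [168.89999389648438, 194.5], [196.60000610351562, 201.39999389648438], [194.60000610351562, 209.60000610351562]]
scene 118 ((292.3706970214844, 151.6982879638672), (5.777483940124512, 22.45340347290039), 66.80140686035156) [292.3136 151.4237]
[[280.8999938964844, 153.5], [301.6000061035156, 144.60000610351562], [303.79998779296875, 149.89999389648438], [283.20001220703125, 158.8000030517578]]
[array([0.6505, 0.2351, 0.008 ]), array([0.6268, 0.1318, 0.008 ]), array([0.472 , 0.1708, 0.008 ])]
rack [array([ 0.666, -0.146,  0.006]), array([ 0.639 , -0.2494,  0.006 ]), array([ 0.4844, -0.2077,  0.006 ]), array([ 0.5134, -0.1038,  0.006 ])]
rack scene [array([ 0.4932, -0.2068,  0.006 ]), array([ 0.6733, -0.1466,  0.006 ])]
```

```bash
python3 - <<'E'
from h import *
ct,cs=cam('top'),cam('scene')
p,e=tri(ray(ct,181.7,202.0),ray(cs,292.4,151.7));print('bar',p,e)
a,b=plane(ct,167.9,198.6,.17),plane(ct,195.6,205.5,.17);d=b-a;print('len',np.linalg.norm(d),'yaw',np.degrees(np.arctan2(d[0],d[1]))%180)
h=[-np.cos(np.radians(13.5)),np.sin(np.radians(13.5))]
B=frame([0,0,0],h,np.radians(30));print(B)
G=np.eye(4);G[:3,2]=-B[:3,2]
T=tool()
for sg in (1,-1):
    G[:3,1]=sg*B[:3,0];G[:3,0]=np.cross(G[:3,1],G[:3,2]);G[:3,3]=p+B[:3,2]*.10
    print(sg,delta(T,G))
E
```

```text
bar [0.5106 0.2191 0.1623] [np.float64(4.884930822392301e-06), np.float64(4.88493082249683e-06)]
len 0.07896203264412595 yaw 13.80283352751681
[[ 0.8421  0.2334 -0.4862  0.    ]
 [-0.2022  0.9724  0.1167  0.    ]
 [ 0.5    -0.      0.866   0.    ]
 [ 0.      0.      0.      1.    ]]
1 (array([ 0.5102, -0.7051, -0.0031]), array([-0.4776,  0.2685, -1.0042]))
-1 (array([ 0.5102, -0.7051, -0.0031]), array([0.3106, 0.5525, 2.0558]))
```

The bar triangulates to z = 0.162 (0.164 expected) and 79 mm long (80 given), so I'll move over it along the barrel axis.

The rows are not in the units I measure in: turns go in shares of pi rad. I convert before sending: -1.004 rad / 3.1416 = -0.3196.

```bash
W="";python3 shift.py '[[0.09, 0.17, -0.15, -0.09, -0.0382, 0.0223, -0.0796], [0.09, 0.17, -0.15, -0.09, -0.0382, 0.0223, -0.0796], [0.09, 0.17, -0.15, -0.09, -0.0382, 0.0223, -0.0796], [0.09, 0.17, -0.15, -0.09, -0.0382, 0.0223, -0.0796], [0.09, 0.17, -0.15, -0.09, -0.0382, 0.0223, -0.0796], [0.09, 0.338, -0.307, -0.09, -0.0764, 0.0414, -0.1592], [0.09, 0.338, -0.307, -0.09, -0.0764, 0.0414, -0.1592], [0.09, 0.338, -0.307, -0.09, -0.0764, 0.0414, -0.1592], [0.09, 0.338, -0.307, -0.09, -0.0764, 0.0414, -0.1592], [0.09, 0.338, -0.307, -0.09, -0.0764, 0.0414, -0.1592], [0.09, 0.51, -0.705, -0.003, -0.1522, 0.0853, -0.3196], [0.09, 0.51, -0.705, -0.003, -0.1522, 0.0853, -0.3196], [0.09, 0.51, -0.705, -0.003, -0.1522, 0.0853, -0.3196], [0.09, 0.51, -0.705, -0.003, -0.1522, 0.0853, -0.3196], [0.09, 0.51, -0.705, -0.003, -0.1522, 0.0853, -0.3196], [0.09, 0.51, -0.705, -0.003, -0.1522, 0.0853, -0.3196], [0.09, 0.51, -0.705, -0.003, -0.1522, 0.0853, -0.3196], [0.09, 0.51, -0.705, -0.003, -0.1522, 0.0853, -0.3196], [0.09, 0.51, -0.705, -0.003, -0.1522, 0.0853, -0.3196], [0.09, 0.51, -0.705, -0.003, -0.1522, 0.0853, -0.3196]]'
python3 - <<'E'
from h import *
s=manip.sense();print(s['t'],s['eef_pos'],s['eef_rot'],s['joint_positions'])
i=manip.read_camera('wrist')[:,:,::-1];cv2.imwrite('pics/w1.png',i)
E
```

```text
t: 2.1
eef_pos: [0.4587, 0.1991, 0.2528]
eef_rot: [0.204, 0.759, 0.597, 0.159]
ft_force: [0.1, -2.0, 0.3]
grip_width: 0.0901
grasp_force: 0.0
2.1 [0.4587 0.1991 0.2528] [0.2039 0.7591 0.5974 0.1588] [ 0.2174  0.2609 -1.1997  2.1193  0.9466  0.9548 -1.7707]
```

View pics/w1.png

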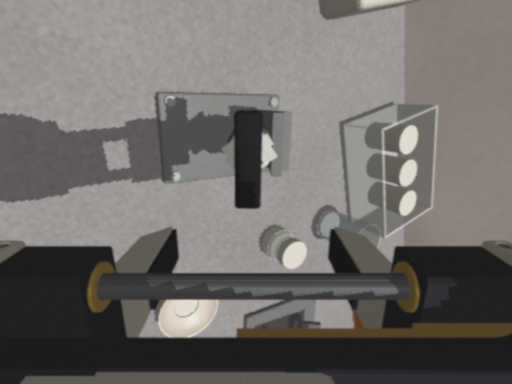

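The bar in the wrist view spans columns 236 to 261 and rows 111 to 208, so it stands upright in the picture and the yaw is right. Joint 7 is at -1.77, which leaves too little travel for an anticlockwise turn. I'll take the half-turned grasp instead, which also gives a second view.

Converted, 3.14 rad / 3.1416 = 0.9995.

```bash
cat > bar.py <<'E'
from h import *
def bar(i,thr=28):
    m=(i.max(2)<thr).astype('uint8');m[225:]=0
    l=cv2.connectedComponentsWithStats(m);j=1+np.argmax(l[2][1:,4]);ys,xs=np.where(l[1]==j)
    return cv2.minAreaRect(np.stack([xs,ys],1).astype('f')),len(xs)
E
python3 - <<'E'
from bar import *
r,n=bar(cv2.imread('pics/w1.png'));print(r,n)
C=cam('wrist');np.savez('v1.npz',P=C[0],c=r[0])
print(tri(ray(C,*r[0]),ray(cam('top'),181.7,202.)),tri(ray(C,*r[0]),ray(cam('top'),181.7,202.),ray(cam('scene'),292.4,151.7)))
E
python3 shift.py '[[0.09, 0, 0, 0, 0, 0, 0.3183], [0.09, 0, 0, 0, 0, 0, 0.3183], [0.09, 0, 0, 0, 0, 0, 0.3183], [0.09, 0, 0, 0, 0, 0, 0.3183], [0.09, 0, 0, 0, 0, 0, 0.3183], [0.09, 0, 0, 0, 0, 0, 0.3183], [0.09, 0, 0, 0, 0, 0, 0.6366], [0.09, 0, 0, 0, 0, 0, 0.6366], [0.09, 0, 0, 0, 0, 0, 0.6366], [0.09, 0, 0, 0, 0, 0, 0.6366], [0.09, 0, 0, 0, 0, 0, 0.6366], [0.09, 0, 0, 0, 0, 0, 0.6366], [0.09, 0, 0, 0, 0, 0, 0.6366], [0.09, 0, 0, 0, 0, 0, 0.9995], [0.09, 0, 0, 0, 0, 0, 0.9995], [0.09, 0, 0, 0, 0, 0, 0.9995], [0.09, 0, 0, 0, 0, 0, 0.9995], [0.09, 0, 0, 0, 0, 0, 0.9995], [0.09, 0, 0, 0, 0, 0, 0.9995], [0.09, 0, 0, 0, 0, 0, 0.9995]]'
python3 shift.py '[[0.09, 0, 0, 0, 0, 0, 0.0452], [0.09, 0, 0, 0, 0, 0, 0.0452], [0.09, 0, 0, 0, 0, 0, 0.0452]]'
python3 - <<'E'
from bar import *
s=manip.sense();print(s['t'],s['eef_pos'],s['eef_rot'],s['joint_positions'])
C=cam('wrist');i=manip.read_camera('wrist')[:,:,::-1];cv2.imwrite('pics/w2.png',i)
r,n=bar(i);print(r,n)
v=np.load('v1.npz');C1=(v['P'],)+C[1:]
print(tri(ray(C,*r[0]),ray(C1,*v['c'])),tri(ray(C,*r[0]),ray(C1,*v['c']),ray(cam('top'),181.7,202.),ray(cam('scene'),292.4,151.7)))
E
```

```text
((245.0, 182.5), (47.0, 18.0), 90.0) 438
(array([0.5065, 0.2163, 0.1656]), [np.float64(0.004270153246098948), np.float64(0.004270153246099117)]) (array([0.5085, 0.2169, 0.1629]), [np.float64(0.005873419664615616), np.float64(0.0028997494539986938), np.float64(0.003052995767370383)])
t: 4.15
eef_pos: [0.4581, 0.2001, 0.2522]
eef_rot: [0.068, 0.961, -0.122, 0.239]
ft_force: [67.7, -116.5, 44.0]
grip_width: 0.0899
grasp_force: 0.0
t: 4.45
eef_pos: [0.4695, 0.201, 0.2466]
eef_rot: [0.055, 0.951, -0.189, 0.24]
ft_force: [-0.5, 0.2, 0.0]
grip_width: 0.0901
grasp_force: 0.0
4.45 [0.4695 0.201  0.2466] [ 0.0546  0.9507 -0.189   0.2396] [-1.8795  0.2915  1.318   2.1662  0.2318  0.6474 -2.7411]
((25.281864166259766, 110.83853149414062), (14.263853073120117, 58.52320098876953), 70.20112609863281) 747
(array([0.4903, 0.2539, 0.3105]), [np.float64(0.050482016949548486), np.float64(0.05048201694954859)]) (array([0.5223, 0.2268, 0.2185]), [np.float64(0.09203474617382193), np.float64(0.04008027550429141), np.float64(0.02585883184437506), np.float64(0.049171077575190764)])
```

View pics/w2.png

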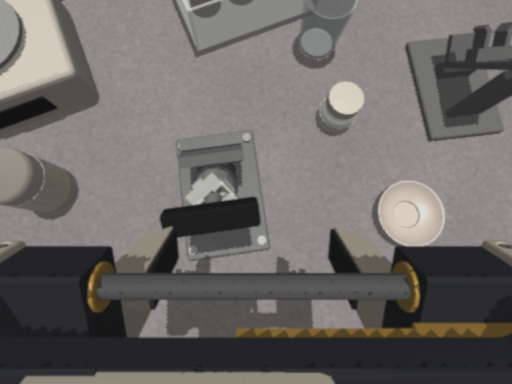

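The wrist view shows the bar at about (211,217), from (162,222) to (259,212), so only half of the turn was reached. Joints 3 and 7 ran to their limits, which means +tool z lowers joint 7. The first grasp was therefore the right one, and anticlockwise raises joint 7. I'll measure again from both views and go back gently.

```bash
python3 - <<'E'
from h import *
C=cam('wrist');i=cv2.imread('pics/w2.png');v=np.load('v1.npz');C1=(v['P'],)+C[1:]
def mk(f,b,t=45):
    i=cv2.imread(f);m=np.zeros(i.shape[:2],'uint8');x0,y0,x1,y1=b;m[y0:y1,x0:x1]=(i[y0:y1,x0:x1].max(2)<t)
    l=cv2.connectedComponentsWithStats(m);j=1+np.argmax(l[2][1:,4]);ys,xs=np.where(l[1]==j);return cv2.minAreaRect(np.stack([xs,ys],1).astype('f'))
r1=mk('pics/w1.png',(230,105,267,214),30);r2=mk('pics/w2.png',(155,190,268,240),35);print(r1,r2)
p,e=tri(ray(C,*r2[0]),ray(C1,*r1[0]));print(p,e)
p,e=tri(ray(C,*r2[0]),ray(C1,*r1[0]),ray(cam('top'),181.7,202.),ray(cam('scene'),292.4,151.7));print(p,e)
T=tool();G=C1[0]@np.linalg.inv(manip.camera_params('wrist')['T_tool_cam']);print(delta(T,G))
E
```

```text
((245.5, 182.5), (47.0, 19.0), 90.0) ((209.96170043945312, 217.3263702392578), (30.233366012573242, 95.70256042480469), 79.76519775390625)
[0.5071 0.2172 0.1666] [np.float64(0.005165989143421587), np.float64(0.005165989143421522)]
[0.5094 0.2177 0.1632] [np.float64(0.0036189105195087393), np.float64(0.006904708605585845), np.float64(0.0016068109909496578), np.float64(0.0018807330844169091)]
(array([-0.0098, -0.0023, -0.012 ]), array([ 0.0562,  0.0984, -1.711 ]))
```

Converted, -1.14 rad / 3.1416 = -0.3629.

```bash
python3 shift.py '[[0.09, 0, 0, 0, 0, 0, -0.0191], [0.09, 0, 0, 0, 0, 0, -0.0446], [0.09, 0, 0, 0, 0, 0, -0.0764], [0.09, 0, 0, 0, 0, 0, -0.1082], [0.09, 0, 0, 0, 0, 0, -0.1401], [0.09, 0, 0, 0, 0, 0, -0.1719], [0.09, 0, 0, 0, 0, 0, -0.2037], [0.09, 0, 0, 0, 0, 0, -0.2355], [0.09, 0, 0, 0, 0, 0, -0.2674], [0.09, 0, 0, 0, 0, 0, -0.2992], [0.09, -0.005, 0, -0.006, 0.0095, 0.0159, -0.331], [0.09, -0.005, 0, -0.006, 0.0095, 0.0159, -0.3629]]'
python3 - <<'E'
from h import *
print(manip.sense()['joint_positions'])
v=np.load('v1.npz');G=v['P']@np.linalg.inv(manip.camera_params('wrist')['T_tool_cam']);print(delta(tool(),G))
E
```

```text
t: 5.7
eef_pos: [0.4622, 0.2031, 0.2492]
eef_rot: [0.165, 0.897, 0.36, 0.198]
ft_force: [-0.4, -1.0, -0.8]
grip_width: 0.0903
grasp_force: 0.0
[-1.7753  0.1168  1.0457  2.2101  0.5679  0.6865 -1.9644]
(array([ 0.0015, -0.0057, -0.006 ]), array([ 0.0124,  0.0455, -0.5685]))
```

Converted, -0.569 rad / 3.1416 = -0.1811.

```bash
python3 shift.py '[[0.09, 0.001, -0.005, -0.006, 0, 0.0064, -0.0318], [0.09, 0.001, -0.005, -0.006, 0.0032, 0.0127, -0.0637], [0.09, 0.001, -0.005, -0.006, 0.0032, 0.0127, -0.0955], [0.09, 0.001, -0.005, -0.006, 0.0032, 0.0143, -0.1273], [0.09, 0.001, -0.005, -0.006, 0.0032, 0.0143, -0.1592], [0.09, 0.001, -0.005, -0.006, 0.0038, 0.0143, -0.1811], [0.09, 0.001, -0.005, -0.006, 0.0038, 0.0143, -0.1811]]'
python3 - <<'E'
from h import *
s=manip.sense();print(s['joint_positions'])
C=cam('wrist');i=manip.read_camera('wrist')[:,:,::-1];cv2.imwrite('pics/w3.png',i)
v=np.load('v1.npz');G=v['P']@np.linalg.inv(manip.camera_params('wrist')['T_tool_cam']);print(delta(tool(),G))
np.savez('v3.npz',P=C[0])
c=i[90:230,190:310];cv2.imwrite('pics/w3c.png',np.clip(1.5*cv2.resize(c,None,fx=4,fy=4,interpolation=cv2.INTER_CUBIC).astype(float),0,255).astype('uint8'))
for y in (130,150,170,190): print(i[y,225:280].max(1))
E
```

```text
t: 6.4
eef_pos: [0.4582, 0.2088, 0.253]
eef_rot: [0.2, 0.757, 0.6, 0.161]
ft_force: [0.2, 0.1, -0.1]
grip_width: 0.0902
grasp_force: 0.0
[-1.7527  0.0592  0.9824  2.2272  0.6305  0.6865 -1.4645]
(array([ 0.0001, -0.0011,  0.0001]), array([ 0.0011,  0.002 , -0.006 ]))
[ 79  78  77  78  77  78  78  78  78  78  78  75  61  40  30  32  35  36
  37  38  39  38  39  38  39  39  40  40  41  40  39  41  42  41  41  42
  41  41  39  40  45  53  56  58  57  58  56  55  57  72 101 119 124 124
 124]
[ 79  79  79  78  73  63  53  52  65  86 102 108  90  55  33  34  36  37
  37  38  38  37  38  37  38  38  39  39  40  40  40  40  41  41  41  41
  40  40  47  94 159 197 207 206 206 206 203 185 150 116 113 122 124 124
 124]
[135 134 133 129 121 118 122 123 124 125 124 118  95  57  33  32  35  35
  37  37  38  38  37  38  38  38  38  39  39  39  39  39  39  39  39  39
  40  42  81 147 190 202 204 204 204 202 199 194 188 175 157 140 130 124
 122]
[157 157 157 158 159 158 157 154 152 153 154 148 120  71  32  25  26  27
  27  27  26  26  26  27  26  26  26  29  32  37  38  38  38  39  39  38
  39  50  87 129 152 155 155 156 157 158 158 156 155 155 155 153 153 154
 156]
```

View pics/w3c.png

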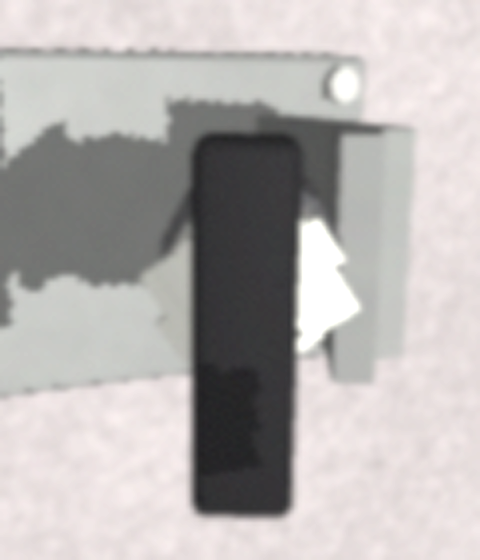

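The wrist crop shows the bar's top face at columns 250 to 252 and rows 127.5 to 218.7, leaning about 0.0145 rad to the right. A sliver of the end face shows above it.

```bash
python3 - <<'E'
from h import *
T=tool();C=cam('wrist')
h=[-np.cos(np.radians(13.5)),np.sin(np.radians(13.5))];B=frame([0]*3,h,np.radians(30))
p=plane(C,251.3,173.1,.1718);g=p-.009*B[:3,2];print('grip',g)
print('len',np.linalg.norm(plane(C,252,127.5,.1718)-plane(C,250.5,218.7,.1718)))
print('top/scene proj',proj(cam('top'),g),proj(cam('scene'),g))
d=plane(C,252,127.5,.1718)-plane(C,250.5,218.7,.1718);yaw=-np.arctan2(d[0],d[1]);print('yaw',np.degrees(yaw))
h=[-np.cos(yaw),-np.sin(yaw)];B=frame(g,h,np.radians(30));B[:3,3]=g-.039*B[:3,2];np.save('B.npy',B);print(B)
G=np.eye(4);G[:3,2]=-B[:3,2];G[:3,1]=B[:3,0];G[:3,0]=np.cross(G[:3,1],G[:3,2]);G[:3,3]=g;print(delta(T,G))
E
```

```text
grip [0.5127 0.2211 0.164 ]
len 0.0759621257118721
top/scene proj [180.8659 201.2023] [293.3081 151.1861]
yaw -14.581713473885541
[[ 0.8381  0.2518 -0.4839  0.5315]
 [-0.218   0.9678  0.1259  0.2162]
 [ 0.5    -0.      0.866   0.1302]
 [ 0.      0.      0.      1.    ]]
(array([ 0.0238, -0.0007,  0.1023]), array([-0.003 , -0.0158,  0.0173]))
```

Converted, 0.017 rad / 3.1416 = 0.0054.

```bash
python3 shift.py '[[0.09, 0.012, 0, 0.02, 0, -0.0025, 0.0029], [0.09, 0.023, -0.001, 0.04, -0.001, -0.0051, 0.0054], [0.09, 0.023, -0.001, 0.06, -0.001, -0.0051, 0.0054], [0.09, 0.023, -0.001, 0.08, -0.001, -0.0051, 0.0054], [0.09, 0.023, -0.001, 0.095, -0.001, -0.0051, 0.0054], [0.09, 0.023, -0.001, 0.102, -0.001, -0.0051, 0.0054], [0.09, 0.023, -0.001, 0.102, -0.001, -0.0051, 0.0054], [0.06, 0.023, -0.001, 0.102, -0.001, -0.0051, 0.0054], [0.04, 0.023, -0.001, 0.102, -0.001, -0.0051, 0.0054], [0.03, 0.023, -0.001, 0.102, -0.001, -0.0051, 0.0054], [0.026, 0.023, -0.001, 0.102, -0.001, -0.0051, 0.0054], [0.026, 0.023, -0.001, 0.102, -0.001, -0.0051, 0.0054]]' 8
python3 shift.py '[[0.018, 0, 0, 0, 0, 0, 0], [0.018, 0, 0, 0, 0, 0, 0], [0.018, 0, 0, 0, 0, 0, 0], [0.018, 0, 0, 0, 0, 0, 0]]' 8
python3 - <<'E'
from h import *
s=manip.sense();T=tool(s);print(s['joint_positions'],T[:3,:3].T@s['ft_force'],s['wrist_torque'])
E
```

```text
t: 7.65
eef_pos: [0.5114, 0.2225, 0.164]
eef_rot: [0.205, 0.763, 0.592, 0.158]
ft_force: [0.3, -0.1, -0.3]
grip_width: 0.0542
grasp_force: 0.0
t: 8.05
eef_pos: [0.5115, 0.2221, 0.1638]
eef_rot: [0.205, 0.763, 0.592, 0.158]
ft_force: [-0.7, 0.4, 0.2]
grip_width: 0.0225
grasp_force: 0.3
[-1.4407  0.3889  0.8531  2.222   0.3637  0.351  -1.2484] [ 0.2105 -0.617  -0.5623] [ 0.139   0.4687 -0.0059]
```

```bash
python3 shift.py '[[0.015, 0, 0, 0, 0, 0, 0], [0.015, 0, 0, 0, 0, 0, 0], [0.015, 0, 0, 0, 0, 0, 0], [0.015, 0, 0, 0, 0, 0, 0]]' 25
cat > st.py <<'E'
from h import *
s=manip.sense();T=tool(s);print('q',s['joint_positions'],'Ftool',T[:3,:3].T@s['ft_force'],'Mtool',T[:3,:3].T@s['wrist_torque'])
B=np.load('B.npy');X=np.linalg.inv(B)@T;print('barrel frame pos',X[:3,3],'turn',np.arctan2(-X[0,0]*0+X[1,1],X[0,1]),'tilt',X[:3,2])
E
python3 st.py
```

```text
t: 8.45
eef_pos: [0.5116, 0.2221, 0.1639]
eef_rot: [0.205, 0.763, 0.592, 0.158]
ft_force: [1.1, -0.3, -1.3]
grip_width: 0.0219
grasp_force: 25.0
q [-1.4406  0.3888  0.8531  2.2219  0.3637  0.3509 -1.2484] Ftool [-0.0266  0.38    1.6954] Mtool [ 0.3752 -0.0113  0.0398]
barrel frame pos [-0.0012  0.0007  0.0395] turn 0.0035820494561383106 tilt [ 0.0003  0.0002 -1.    ]
```

Gripped at 25 N with small loads. Next I'll lift lightly until the pin meets the cap.

```bash
python3 shift.py '[[0.015, 0, 0, -0.002, 0, 0, 0], [0.015, 0, 0, -0.003, 0, 0, 0], [0.015, 0, 0, -0.003, 0, 0, 0]]' 25; python3 st.py
python3 shift.py '[[0.015, 0, 0, -0.001, 0, 0, 0], [0.015, 0, 0, -0.0015, 0, 0, 0], [0.015, 0, 0, -0.002, 0, 0, 0], [0.015, 0, 0, -0.002, 0, 0, 0]]' ; python3 st.py
```

```text
t: 8.75
eef_pos: [0.51, 0.2226, 0.1666]
eef_rot: [0.205, 0.763, 0.592, 0.158]
ft_force: [0.2, -1.0, -0.6]
grip_width: 0.0216
grasp_force: 25.0
q [-1.45    0.3821  0.859   2.2215  0.3666  0.3591 -1.251 ] Ftool [-0.8674  0.0855  0.788 ] Mtool [ 0.2095 -0.0571 -0.0215]
barrel frame pos [-0.0012  0.0008  0.0427] turn 0.0035842370300864955 tilt [ 0.0003  0.0004 -1.    ]
t: 9.15
eef_pos: [0.5091, 0.2225, 0.1679]
eef_rot: [0.205, 0.763, 0.592, 0.158]
ft_force: [10.5, -2.1, -14.6]
grip_width: 0.0219
grasp_force: 25.0
q [-1.4553  0.379   0.8626  2.2218  0.3685  0.3634 -1.2528] Ftool [ 0.6549  1.9465 17.9695] Mtool [ 0.0433  0.4957 -0.011 ]
barrel frame pos [-0.0014  0.0004  0.0442] turn 0.003626513838706087 tilt [ 0.0003 -0.0003 -1.    ]
```

The pin met the cap at about 4 mm of lift (18 N). I'll back off to a light bias and turn.

Converted, -0.4 rad / 3.1416 = -0.1273.

```bash
python3 shift.py '[[0.015, 0, 0, 0.0006, 0, 0, -0.0255], [0.015, 0, 0, 0.0006, 0, 0, -0.0509], [0.015, 0, 0, 0.0006, 0, 0, -0.0764], [0.015, 0, 0, 0.0006, 0, 0, -0.1019], [0.015, 0, 0, 0.0006, 0, 0, -0.1146], [0.015, 0, 0, 0.0006, 0, 0, -0.1273], [0.015, 0, 0, 0.0006, 0, 0, -0.1273]]' 35; python3 st.py
python3 shift.py '[[0.015, 0, 0, 0, 0, 0, -0.0127], [0.015, 0, 0, 0, 0, 0, -0.0255], [0.015, 0, 0, 0, 0, 0, -0.0255]]'; python3 st.py
```

```text
t: 9.85
eef_pos: [0.5092, 0.2227, 0.1675]
eef_rot: [0.232, 0.63, 0.732, 0.114]
ft_force: [0.4, 0.7, -1.6]
grip_width: 0.0216
grasp_force: 35.0
q [-1.379   0.3512  0.7518  2.2172  0.4961  0.3899 -0.982 ] Ftool [ 0.9701 -0.2861  1.5295] Mtool [ 0.6212  0.2539 -0.021 ]
barrel frame pos [-0.0015  0.0007  0.0439] turn 0.40421290282282774 tilt [-0.0001  0.0002 -1.    ]
t: 10.15
eef_pos: [0.5093, 0.2228, 0.1676]
eef_rot: [0.237, 0.6, 0.757, 0.105]
ft_force: [0.2, 0.3, -1.9]
grip_width: 0.0216
grasp_force: 35.0
q [-1.3629  0.3463  0.7292  2.216   0.5188  0.3958 -0.9236] Ftool [ 0.717  -0.5643  1.68  ] Mtool [0.6303 0.3224 0.0535]
barrel frame pos [-0.0013  0.0007  0.044 ] turn 0.48553768119476926 tilt [ 0.0002  0.0003 -1.    ]
```

Converted, -0.08 rad / 3.1416 = -0.0255.

```bash
python3 shift.py '[[0.015, 0, 0, -0.0003, 0, 0, 0], [0.015, 0, 0, -0.0007, 0, 0, 0], [0.015, 0, 0, -0.0007, 0, 0, 0]]'; python3 st.py
for k in 1; do python3 shift.py '[[0.015, 0, 0, 0, 0, 0, -0.0127], [0.015, 0, 0, 0, 0, 0, -0.0255], [0.015, 0, 0, 0, 0, 0, -0.0255]]'; python3 st.py;done
```

```text
t: 10.45
eef_pos: [0.509, 0.2228, 0.1683]
eef_rot: [0.237, 0.601, 0.757, 0.105]
ft_force: [-0.1, 0.2, -1.9]
grip_width: 0.0219
grasp_force: 35.0
q [-1.3651  0.3448  0.7306  2.2158  0.5185  0.3977 -0.9256] Ftool [ 0.703  -0.9183  1.5895] Mtool [0.6332 0.3736 0.0784]
barrel frame pos [-0.0013  0.0007  0.0447] turn 0.48327241538046734 tilt [ 0.0002  0.0002 -1.    ]
t: 10.75
eef_pos: [0.509, 0.2228, 0.1683]
eef_rot: [0.241, 0.569, 0.781, 0.095]
ft_force: [-0.9, -0.4, -2.5]
grip_width: 0.0214
grasp_force: 35.0
q [-1.348   0.34    0.707   2.2148  0.5402  0.4037 -0.8648] Ftool [ 0.4942 -1.9955  1.7643] Mtool [0.5634 0.4018 0.047 ]
barrel frame pos [-0.0013  0.0007  0.0446] turn 0.5659095433985687 tilt [ 0.0002  0.0003 -1.    ]
```

Converted, -0.08 rad / 3.1416 = -0.0255.

```bash
python3 shift.py '[[0.015, 0, 0, 0, 0, 0, -0.0127], [0.015, 0, 0, 0, 0, 0, -0.0255], [0.015, 0, 0, 0, 0, 0, -0.0255]]'; python3 st.py
```

```text
t: 11.05
eef_pos: [0.509, 0.2228, 0.1682]
eef_rot: [0.244, 0.537, 0.803, 0.085]
ft_force: [0.4, 0.8, -2.8]
grip_width: 0.0217
grasp_force: 35.0
q [-1.3318  0.3357  0.6847  2.2138  0.5597  0.4096 -0.8052] Ftool [ 1.4682 -0.4555  2.5608] Mtool [0.6093 0.4927 0.0151]
barrel frame pos [-0.0013  0.0007  0.0446] turn 0.6454908497342052 tilt [ 0.0002  0.0002 -1.    ]
```

```bash
python3 shift.py '[[0.015, 0, 0, -0.0004, 0, 0, 0], [0.015, 0, 0, -0.0008, 0, 0, 0], [0.015, 0, 0, -0.0008, 0, 0, 0]]'; python3 st.py
```

```text
t: 11.35
eef_pos: [0.5086, 0.2229, 0.169]
eef_rot: [0.244, 0.538, 0.802, 0.086]
ft_force: [-0.2, -0.7, -1.9]
grip_width: 0.0215
grasp_force: 35.0
q [-1.3342  0.334   0.686   2.2137  0.5594  0.4118 -0.8072] Ftool [ 0.0059 -1.2214  1.633 ] Mtool [ 0.5373  0.4953 -0.0285]
barrel frame pos [-0.0013  0.0007  0.0455] turn 0.6432933774325251 tilt [ 0.0002  0.0002 -1.    ]
```

```bash
python3 shift.py '[[0.015, 0, 0, -0.0005, 0, 0, 0], [0.015, 0, 0, -0.001, 0, 0, 0], [0.015, 0, 0, -0.001, 0, 0, 0]]'; python3 st.py
```

```text
t: 11.65
eef_pos: [0.5081, 0.2231, 0.1698]
eef_rot: [0.244, 0.538, 0.802, 0.086]
ft_force: [0.4, 0.8, -1.2]
grip_width: 0.0219
grasp_force: 35.0
q [-1.3361  0.3316  0.6863  2.2135  0.5598  0.4148 -0.8075] Ftool [0.9442 0.1724 1.1951] Mtool [0.5718 0.4007 0.0128]
barrel frame pos [-0.0013  0.0007  0.0465] turn 0.6435539916051325 tilt [ 0.0002  0.0002 -1.    ]
```

```bash
python3 shift.py '[[0.015, 0, 0, -0.001, 0, 0, 0], [0.015, 0, 0, -0.002, 0, 0, 0], [0.015, 0, 0, -0.003, 0, 0, 0]]'; python3 st.py;
```

```text
t: 11.95
eef_pos: [0.5067, 0.2234, 0.1725]
eef_rot: [0.244, 0.538, 0.802, 0.086]
ft_force: [-0.2, -0.3, -1.9]
grip_width: 0.0218
grasp_force: 35.0
q [-1.3418  0.3247  0.6875  2.2128  0.5608  0.4237 -0.8087] Ftool [ 0.3945 -1.0173  1.5718] Mtool [0.5259 0.4473 0.0934]
barrel frame pos [-0.0013  0.0007  0.0495] turn 0.6435738169622927 tilt [ 0.0002  0.0002 -1.    ]
```

The pin is in its slot at a turn of about 0.64 rad, with no resistance. I'll draw it out.

```bash
python3 shift.py '[[0.015, 0, 0, -0.003, 0, 0, 0], [0.015, 0, 0, -0.006, 0, 0, 0], [0.015, 0, 0, -0.009, 0, 0, 0], [0.015, 0, 0, -0.012, 0, 0, 0], [0.015, 0, 0, -0.015, 0, 0, 0]]'; python3 st.py;
```

```text
t: 12.45
eef_pos: [0.4993, 0.2253, 0.1856]
eef_rot: [0.244, 0.538, 0.802, 0.086]
ft_force: [-0.0, -0.0, -1.6]
grip_width: 0.0216
grasp_force: 35.0
q [-1.371   0.2896  0.6935  2.2088  0.5667  0.469  -0.8159] Ftool [ 0.4767 -0.6932  1.41  ] Mtool [ 0.5563  0.4369 -0.0108]
barrel frame pos [-0.0013  0.0007  0.0647] turn 0.6435299734475881 tilt [ 0.0002  0.0003 -1.    ]
```

```bash
python3 shift.py '[[0.015, 0, 0, -0.005, 0, 0, 0], [0.015, 0, 0, -0.012, 0, 0, 0], [0.015, 0, 0, -0.02, 0, 0, 0], [0.015, 0, 0, -0.028, 0, 0, 0], [0.015, 0, 0, -0.036, 0, 0, 0], [0.015, 0, 0, -0.044, 0, 0, 0], [0.015, 0, 0, -0.052, 0, 0, 0], [0.015, 0, 0, -0.06, 0, 0, 0], [0.015, 0, 0, -0.066, 0, 0, 0], [0.015, 0, 0, -0.066, 0, 0, 0]]'; python3 st.py
```

```text
t: 13.45
eef_pos: [0.4673, 0.2341, 0.2432]
eef_rot: [0.244, 0.538, 0.802, 0.086]
ft_force: [-0.2, -0.9, -1.4]
grip_width: 0.0215
grasp_force: 35.0
q [-1.4937  0.138   0.6956  2.1768  0.6009  0.6831 -0.864 ] Ftool [-0.3147 -1.0904  1.2018] Mtool [ 0.6535  0.419  -0.013 ]
barrel frame pos [-0.0013  0.0011  0.1311] turn 0.6435494318582601 tilt [ 0.0001  0.0014 -1.    ]
```

```bash
python3 shift.py '[[0.015, 0, 0, -0.01, 0, 0, 0], [0.015, 0, 0, -0.022, 0, 0, 0], [0.015, 0, 0, -0.034, 0, 0, 0], [0.015, 0, 0, -0.046, 0, 0, 0], [0.015, 0, 0, -0.05, 0, 0, 0]]'; python3 st.py
python3 - <<'E'
from h import *
i=cv2.imread('pics/scene0.png')[222:297,180:260];t=cv2.imread('pics/top0.png')[160:222,292:346]
m=np.hstack([cv2.resize(i,(420,394),interpolation=cv2.INTER_CUBIC),cv2.resize(t,(343,394),interpolation=cv2.INTER_CUBIC)])
cv2.imwrite('pics/m2.png',np.clip((m.astype(float)-20)*2.2,0,255).astype('uint8'))
print(394/75,394/62)
ct,cs=cam('top'),cam('scene');print(tri(ray(ct,318,198),ray(cs,217,229)))
E
```

```text
t: 13.95
eef_pos: [0.4432, 0.2403, 0.2864]
eef_rot: [0.244, 0.538, 0.802, 0.086]
ft_force: [0.1, -0.6, -2.1]
grip_width: 0.0216
grasp_force: 35.0
q [-1.567   0.0339  0.6627  2.1373  0.6221  0.855  -0.9048] Ftool [ 0.0481 -0.9697  1.9511] Mtool [0.5232 0.4425 0.0437]
barrel frame pos [-0.0012  0.0011  0.181 ] turn 0.6434700797720683 tilt [ 0.0002  0.0014 -1.    ]
5.253333333333333 6.354838709677419
(array([ 0.5314, -0.1569,  0.12  ]), [np.float64(0.005479759348500062), np.float64(0.005479759348500002)])
```

View pics/m2.png

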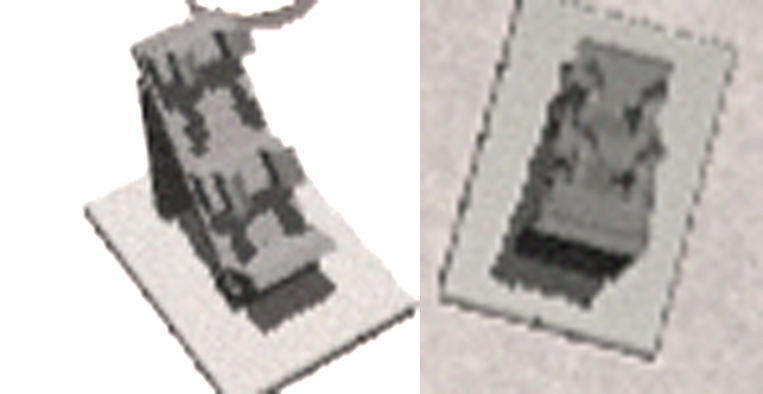

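The scene crop shows the rack's upper edge around (213,228) and its stop around (237,271). In the top crop the upper edge is around (317,198). That is enough for a viewing pose.

```bash
python3 - <<'E'
from h import *
ct,cs=cam('top'),cam('scene')
print(tri(ray(ct,317.2,198.0),ray(cs,212.7,228.3)))
# lower end (stop top edge): top crop (628,52) mid; scene crop (300,258)
print(tri(ray(ct,292+205/6.35,160+52/6.35),ray(cs,180+300/5.25,222+258/5.25)))
yaw=np.radians(15.);h=np.array([-np.cos(yaw),np.sin(yaw),0])
c=np.array([.5757,-.1767,0])
for s in (-.03,-.02,-.01,0):
  K=frame(c-s*h+[0,0,.05],h,np.radians(35));f=lambda x,y,z:(K@[x,y,z,1])[:3]
  print(s,[np.r_[(proj(cs,p)-[180,222])*5.25,(proj(ct,p)-[292,160])*6.35+[420,0]].round(0) for p in (f(-.007,0,.114),f(.017,0.012,.107),f(.017,-.012,.04),f(.0,0,0))])
E
```

```text
(array([ 0.5269, -0.1591,  0.1225]), [np.float64(0.0008637417652700695), np.float64(0.0008637417652701232)])
(array([ 0.6293, -0.1873,  0.0523]), [np.float64(0.002792857000092043), np.float64(0.002792857000092097)])
-0.03 [array([114., -42., 568., 348.]), array([156., -38., 557., 287.]), array([163., 103., 615., 233.]), array([200., 160., 584., 220.])]
-0.02 [array([124., -31., 574., 326.]), array([166., -27., 562., 266.]), array([173., 115., 621., 212.]), array([210., 172., 589., 200.])]
-0.01 [array([134., -20., 579., 305.]), array([176., -16., 568., 244.]), array([184., 127., 626., 192.]), array([220., 184., 594., 180.])]
0 [array([143.,  -9., 585., 283.]), array([187.,  -5., 573., 222.]), array([194., 139., 631., 171.]), array([230., 196., 600., 159.])]
```

```bash
cat > rack.py <<'E'
from h import *
def rack(o,yawdeg): 
    y=np.radians(yawdeg);return frame(o,[-np.cos(y),np.sin(y)],np.radians(35))
def goal(K,x,y,z):
    G=np.eye(4);G[:3,2]=-K[:3,2];G[:3,1]=K[:3,0];G[:3,0]=np.cross(G[:3,1],G[:3,2]);G[:3,3]=(K@[x,y,z,1])[:3];return G
E
python3 - <<'E'
from rack import *
K=rack([.62,-.187,.05],15);T=tool();G=goal(K,.10,0,.159);print(G,delta(T,G))
M=T.copy();M[:3,3]=(T[:3,3]+G[:3,3])/2+[0,0,.06];print(delta(T,M)[0])
E
```

```text
[[ 0.2588  0.7912  0.554   0.611 ]
 [ 0.9659 -0.212  -0.1485 -0.1846]
 [ 0.      0.5736 -0.8192  0.2376]
 [ 0.      0.      0.      1.    ]] (array([-0.4207, -0.0544,  0.1765]), array([-0.0823, -0.0331,  0.6492]))
[-0.2283 -0.0032  0.0363]
```

The rows are not in the units I measure in: turns go in shares of pi rad. I convert before sending: 0.649 rad / 3.1416 = 0.2066.

```bash
python3 shift.py '[[0.015, -0.02, 0, 0, 0, 0, 0], [0.015, -0.05, 0, 0.008, 0, 0, 0.0159], [0.015, -0.09, 0, 0.014, -0.0032, 0, 0.035], [0.015, -0.13, 0, 0.02, -0.0064, 0, 0.0573], [0.015, -0.17, 0, 0.028, -0.0064, -0.0032, 0.0796], [0.015, -0.21, 0, 0.033, -0.0095, -0.0032, 0.0987], [0.015, -0.228, -0.003, 0.036, -0.0127, -0.0048, 0.1146], [0.015, -0.26, -0.01, 0.06, -0.0159, -0.0064, 0.1337], [0.015, -0.3, -0.02, 0.085, -0.0191, -0.0064, 0.1528], [0.015, -0.34, -0.03, 0.11, -0.0223, -0.0095, 0.1719], [0.015, -0.38, -0.04, 0.14, -0.0255, -0.0095, 0.191], [0.015, -0.41, -0.05, 0.165, -0.0255, -0.0095, 0.2066], [0.015, -0.42, -0.054, 0.176, -0.0261, -0.0105, 0.2066], [0.015, -0.42, -0.054, 0.176, -0.0261, -0.0105, 0.2066], [0.015, -0.42, -0.054, 0.176, -0.0261, -0.0105, 0.2066]]'
python3 - <<'E'
from rack import *
s=manip.sense();print(s['t'],s['joint_positions'])
K=rack([.62,-.187,.05],15);C=cam('wrist');i=manip.read_camera('wrist')[:,:,::-1];np.save('v4.npy',C[0]);print(delta(tool(),goal(K,.10,0,.159)))
cv2.imwrite('pics/w4.png',np.clip(cv2.resize(i,(800,600),interpolation=cv2.INTER_CUBIC)*1.5,0,255).astype('uint8'));cv2.imwrite('pics/w4raw.png',i)
E
```

```text
t: 15.45
eef_pos: [0.6006, -0.1538, 0.2488]
eef_rot: [0.238, 0.753, 0.586, 0.181]
ft_force: [1.1, 0.7, -1.1]
grip_width: 0.0216
grasp_force: 35.0
15.45 [-0.5337  0.1918  0.7705  2.1661 -0.3838  0.2454  0.2827]
(array([-0.0203,  0.0074,  0.0188]), array([-0.0034,  0.0049,  0.0068]))
```

View pics/w4.png

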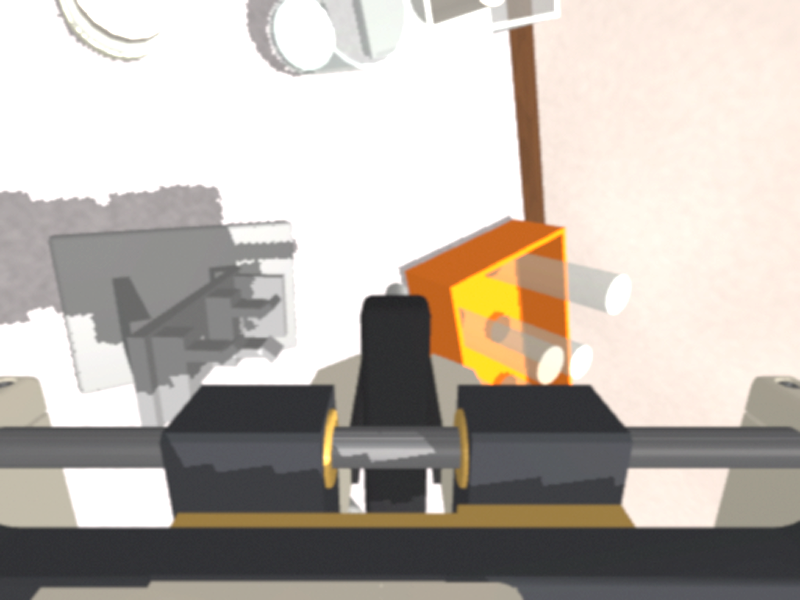

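The rack lies left in the wrist view, with its saddles around (240,310) in the enlarged picture and partly hidden by the finger block. I'll shift 60 mm sideways for a clear view.

Converted, 0.007 rad / 3.1416 = 0.0022.

```bash
python3 shift.py '[[0.015, -0.03, 0, 0.005, 0, 0, 0], [0.015, -0.06, 0, 0.01, -0.001, 0.0016, 0.0022], [0.015, -0.08, 0, 0.01, -0.001, 0.0016, 0.0022], [0.015, -0.08, 0, 0.01, -0.001, 0.0016, 0.0022], [0.015, -0.08, 0, 0.01, -0.001, 0.0016, 0.0022], [0.015, -0.08, 0, 0.01, -0.001, 0.0016, 0.0022]]'
python3 - <<'E'
from rack import *
s=manip.sense();print(s['joint_positions'])
K=rack([.62,-.187,.05],15);C=cam('wrist');i=manip.read_camera('wrist')[:,:,::-1];np.save('v5.npy',C[0]);print(delta(tool(),goal(K,.10,-.06,.159)))
c=i[60:240,0:240];cv2.imwrite('pics/w5c.png',np.clip(cv2.resize(c,(800,600),interpolation=cv2.INTER_CUBIC)*1.2,0,255).astype('uint8'));cv2.imwrite('pics/w5raw.png',i)
E
```

```text
t: 16.1
eef_pos: [0.5865, -0.2312, 0.2422]
eef_rot: [0.237, 0.754, 0.584, 0.185]
ft_force: [0.7, 0.9, -1.7]
grip_width: 0.0218
grasp_force: 35.0
[-0.094   0.2035  0.4789  2.1363 -0.6229  0.2591  0.6544]
(array([-0.0094,  0.0067,  0.0104]), array([-0.0007, -0.0086,  0.008 ]))
```

View pics/w5c.png

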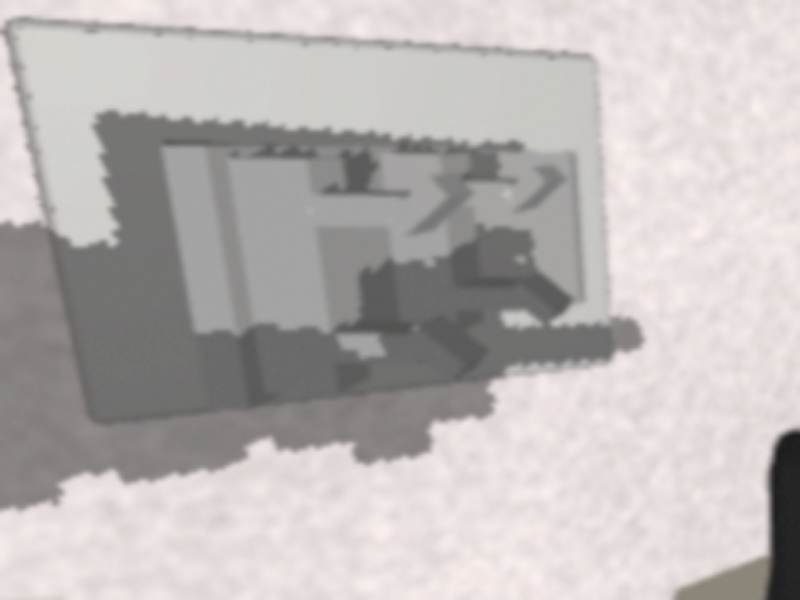

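The crop looks down the slope. The flares start at (410,235) and (420,320) on the upper saddle and at (515,210) and (525,275) on the lower one, with the stop edge at x≈578. The base corners are at (10,22), (595,58), (610,360) and (95,420). The saddle midline points at the expected vanishing point, so the yaw is right.

```bash
python3 - <<'E'
from rack import *
C=(np.load('v5.npy'),)+cam('wrist')[1:]
px=lambda u,v:(u/3.3333,60+v/3.3333)
for hb in (.006,.010):
  b=[plane(C,*px(*q),hb) for q in [(10,22),(595,58),(610,360),(95,420)]]
  print(hb,np.array(b).tolist() and np.mean(b,0),[np.linalg.norm(b[k]-b[(k+1)%4]).round(4) for k in range(4)])
  for k in (0,2): d=b[k]-b[k+1];print(np.degrees(np.arctan2(d[1],d[0])))
d=None
K=rack([.62,-.187,.05],15)
for c in ([.62,-.187,.05],):
  for n,q in [('up',(415,277)),('lo',(520,242)),('stop',(580,226))]:
    o,r=ray(C,*px(*q));Ki=np.linalg.inv(K);o2=(Ki@np.r_[o,1])[:3];r2=Ki[:3,:3]@r
    for y in (-.004,0,.004): print(n,y,o2+r2*(y-o2[1])/r2[1])
E
```

```text
0.006 [ 0.5802 -0.175   0.006 ] [np.float64(0.1586), np.float64(0.1075), np.float64(0.1581), np.float64(0.1075)]
164.40012303020094
-15.610522751142565
0.01 [ 0.5796 -0.1745  0.01  ] [np.float64(0.1568), np.float64(0.1063), np.float64(0.1563), np.float64(0.1063)]
164.40012303020094
-15.610522751142565
up -0.004 [-0.01   -0.004   0.0709]
up 0 [0.002  0.     0.0988]
up 0.004 [0.0141 0.004  0.1266]
lo -0.004 [-0.0095 -0.004  -0.0082]
lo 0 [0.0025 0.     0.029 ]
lo 0.004 [0.0145 0.004  0.0661]
stop -0.004 [-0.0047 -0.004  -0.0643]
stop 0 [ 0.0067 -0.     -0.0206]
stop 0.004 [0.0181 0.004  0.0231]
```

Base centre, size (158 x 107 mm), yaw of about 15.3° and the saddle rays all agree, with the lateral position good to about 1 mm. I'll settle x and z by touch. First I'll hover over the saddles.

```bash
python3 - <<'E'
from rack import *
K=rack([.620,-.1865,.05],15.3);np.save('K.npy',K)
print(manip.sense()['t'],delta(tool(),goal(K,.055,0,.149)))
E
cat > st2.py <<'E'
from rack import *
s=manip.sense();T=tool(s);K=np.load('K.npy');X=np.linalg.inv(K)@T
print('t',s['t'],'K pos (foot at z-.139)',X[:3,3]-[0,0,.139],'rot err',delta(T,goal(K,0,0,0))[1],'F in K',K[:3,:3].T@s['ft_force'],'M',K[:3,:3].T@s['wrist_torque'],'w',s['grip_width'],'q',s['joint_positions'])
E
```

```text
16.15 (array([ 0.0516, -0.038 ,  0.0208]), array([-0.0007, -0.0116,  0.0123]))
```

Converted, -0.012 rad / 3.1416 = -0.0038.

```bash
python3 shift.py '[[0.015, 0.02, -0.005, 0.005, 0, -0.0016, 0.0016], [0.015, 0.04, -0.015, 0.012, 0, -0.0038, 0.0038], [0.015, 0.05, -0.025, 0.02, 0, -0.0038, 0.0038], [0.015, 0.051, -0.032, 0.02, 0, -0.0038, 0.0038], [0.015, 0.051, -0.034, 0.02, 0, -0.0038, 0.0038], [0.015, 0.051, -0.034, 0.02, 0, -0.0038, 0.0038], [0.015, 0.051, -0.034, 0.02, 0, -0.0038, 0.0038]]'; python3 st2.py
```

```text
t: 16.85
eef_pos: [0.5837, -0.1797, 0.2079]
eef_rot: [0.24, 0.759, 0.577, 0.182]
ft_force: [-1.5, -0.5, -1.8]
grip_width: 0.0219
grasp_force: 35.0
t 16.85 K pos (foot at z-.139) [ 0.0604 -0.0031  0.0114] rot err [ 0.0018  0.0024 -0.0027] F in K [-2.0987 -0.9236 -0.7311] M [0.0253 0.8645 0.0318] w 0.02188134600488957 q [-0.2347  0.2274  0.4966  2.2273 -0.659   0.1251  0.5775]
```

```bash
python3 shift.py '[[0.015, 0.001, -0.004, 0, 0, 0, 0], [0.015, 0.002, -0.008, 0, 0, 0, 0], [0.015, 0.003, -0.012, 0, 0, 0, 0], [0.015, 0.003, -0.016, 0, 0, 0, 0], [0.015, 0.003, -0.016, 0, 0, 0, 0]]'; python3 st2.py
```

```text
t: 17.35
eef_pos: [0.5714, -0.173, 0.1981]
eef_rot: [0.24, 0.759, 0.577, 0.182]
ft_force: [0.3, 0.1, -0.8]
grip_width: 0.022
grasp_force: 35.0
t 17.35 K pos (foot at z-.139) [0.0437 0.0002 0.0112] rot err [ 0.0008  0.0022 -0.0027] F in K [-0.1972  0.1695 -0.8182] M [-0.0251  0.9133  0.0373] w 0.022017325079139123 q [-0.3394  0.2341  0.612   2.2724 -1.037   0.1196  0.9481]
```

Joint 6 is at its lower limit and joint 5 is heading for its own, so I'm on the wrong side of the wrist singularity. I'll back off and lean the tool sideways to bring joint 5 round the other way.

Converted, -0.12 rad / 3.1416 = -0.0382.

```bash
python3 shift.py '[[0.015, 0, 0.015, -0.01, 0, 0, 0], [0.015, 0, 0.03, -0.02, 0, 0, 0], [0.015, 0, 0.045, -0.03, 0, 0, 0], [0.015, 0, 0.05, -0.03, 0, -0.0159, 0], [0.015, 0, 0.05, -0.03, 0, -0.0382, 0], [0.015, 0, 0.05, -0.03, 0, -0.0637, 0], [0.015, 0, 0.05, -0.03, 0, -0.0891, 0], [0.015, 0, 0.05, -0.03, 0, -0.1146, 0], [0.015, 0, 0.05, -0.03, 0, -0.1337, 0], [0.015, 0, 0.05, -0.03, 0, -0.1337, 0]]'; python3 st2.py
```

```text
t: 18.35
eef_pos: [0.5962, -0.1775, 0.2514]
eef_rot: [0.356, 0.779, 0.516, 0.019]
ft_force: [-0.8, 0.5, -2.0]
grip_width: 0.0217
grasp_force: 35.0
t 18.35 K pos (foot at z-.139) [0.0947 0.0024 0.0406] rot err [0.002  0.4243 0.001 ] F in K [-1.8407  0.2541 -1.1029] M [ 0.5847  0.8509 -0.3816] w 0.021734627820777157 q [-1.0472  0.5434  1.3052  2.1334  0.0242  0.3242 -0.3506]
```

Converted, -1 rad / 3.1416 = -0.3183.

```bash
python3 shift.py '[[0.015, 0, 0, -0.01, 0, 0, -0.0191], [0.015, 0, 0, -0.02, 0, 0, -0.0446], [0.015, 0, 0, -0.02, 0, 0, -0.07], [0.015, 0, 0, -0.02, 0, 0, -0.0955], [0.015, 0, 0, -0.02, 0, 0, -0.1273], [0.015, 0, 0, -0.02, 0, 0, -0.1592], [0.015, 0, 0, -0.02, 0, 0, -0.191], [0.015, 0, 0, -0.02, 0, 0, -0.2228], [0.015, 0, 0, -0.02, 0, 0, -0.2546], [0.015, 0, 0, -0.02, 0, 0, -0.2865], [0.015, 0, 0, -0.02, 0, 0, -0.3183]]' ; python3 st2.py
```

```text
t: 19.45
eef_pos: [0.5873, -0.1687, 0.267]
eef_rot: [0.322, 0.436, 0.826, -0.153]
ft_force: [-0.2, -0.9, -1.9]
grip_width: 0.0215
grasp_force: 35.0
t 19.45 K pos (foot at z-.139) [0.0948 0.0086 0.0595] rot err [-0.2096  0.3867  0.9857] F in K [-1.0791 -0.9292 -1.6023] M [ 0.647   0.7409 -0.3816] w 0.02154983682187162 q [-1.0196  0.3716  1.1286  2.1305  0.5637  0.4384  0.1342]
```

Converted, -1.2 rad / 3.1416 = -0.382.

```bash
python3 shift.py '[[0.015, 0, 0, 0, 0, 0, -0.0318], [0.015, 0, 0, 0, 0, 0, -0.0637], [0.015, 0, 0, 0, 0, 0, -0.0955], [0.015, 0, 0, 0, 0, 0, -0.1273], [0.015, 0, 0, 0, 0, 0, -0.1592], [0.015, 0, 0, 0, 0, 0, -0.191], [0.015, 0, 0, 0, 0, 0, -0.2228], [0.015, 0, 0, 0, 0, 0, -0.2546], [0.015, 0, 0, 0, 0, 0, -0.2865], [0.015, 0, 0, 0, 0, 0, -0.3183], [0.015, 0, 0, 0, 0, 0, -0.3501], [0.015, 0, 0, 0, 0, 0, -0.382]]' ; python3 st2.py
```

```text
t: 20.65
eef_pos: [0.5875, -0.1688, 0.2672]
eef_rot: [0.179, -0.106, 0.928, -0.308]
ft_force: [0.6, -0.1, -1.9]
grip_width: 0.022
grasp_force: 35.0
t 20.65 K pos (foot at z-.139) [0.095  0.0085 0.0596] rot err [-0.4614  0.2378  2.1616] F in K [-0.6016  0.0944 -1.9551] M [ 0.6581  0.7928 -0.4864] w 0.021950609288079015 q [-0.8156  0.274   0.8124  2.1201  0.8216  0.5535  1.0809]
```

Converted, -0.98 rad / 3.1416 = -0.3119.

```bash
python3 shift.py '[[0.015, 0, 0, 0, 0, 0, -0.0318], [0.015, 0, 0, 0, 0, 0, -0.0637], [0.015, 0, 0, 0, 0, 0, -0.0955], [0.015, 0, 0, 0, 0, 0, -0.1273], [0.015, 0, 0, 0, 0, 0, -0.1592], [0.015, 0, 0, 0, 0, 0, -0.191], [0.015, 0, 0, 0, 0, 0, -0.2228], [0.015, 0, 0, 0, 0, 0, -0.2546], [0.015, 0, 0, 0, 0, 0, -0.2865], [0.015, 0, 0, 0, 0, 0, -0.3119], [0.015, 0, 0, 0, 0, 0, -0.3119]]' 
cat >> rack.py <<'E'
def goal2(K,x,y,z):
    G=goal(K,x,y,z);G[:3,:2]*=-1;return G
E
sed -i 's/goal(K,0,0,0))/goal2(K,0,0,0))/' st2.py; python3 st2.py; python3 - <<'E'
from rack import *
print(delta(tool(),goal2(np.load('K.npy'),.055,0,.152)))
E
```

```text
t: 21.75
eef_pos: [0.5873, -0.1688, 0.2671]
eef_rot: [0.014, -0.53, 0.77, -0.356]
ft_force: [-0.1, -0.9, -1.1]
grip_width: 0.0219
grasp_force: 35.0
t 21.75 K pos (foot at z-.139) [0.0949 0.0085 0.0596] rot err [ 0.0057 -0.4217  0.0355] F in K [-0.5178 -0.872  -0.9674] M [ 0.7125  0.8597 -0.4843] w 0.02186071075367842 q [-0.6708  0.2456  0.6207  2.1115  0.8958  0.6092  1.9848]
(array([-0.0127,  0.0395,  0.0459]), array([ 0.0057, -0.4217,  0.0355]))
```

Converted, 0.06 rad / 3.1416 = 0.0191.

```bash
python3 shift.py '[[0.015, -0.004, 0.01, 0.01, 0.0191, 0, 0], [0.015, -0.008, 0.02, 0.02, 0.0446, 0, 0], [0.015, -0.012, 0.03, 0.034, 0.07, 0, 0], [0.015, -0.013, 0.039, 0.045, 0.0955, 0, 0], [0.015, -0.013, 0.039, 0.045, 0.0955, 0, 0], [0.015, -0.013, 0.039, 0.045, 0.0955, 0, 0]]'; python3 st2.py
python3 - <<'E'
from rack import *
print(delta(tool(),goal2(np.load('K.npy'),.055,0,.152)))
E
```

```text
t: 22.35
eef_pos: [0.5798, -0.1732, 0.206]
eef_rot: [0.095, -0.521, 0.709, -0.466]
ft_force: [-0.1, -1.4, -0.9]
grip_width: 0.022
grasp_force: 35.0
t 22.35 K pos (foot at z-.139) [0.0548 0.0022 0.0131] rot err [-0.2911 -0.4093  0.0959] F in K [-0.2487 -1.395  -0.9038] M [ 0.4986  1.137  -0.3999] w 0.02201388257722523 q [-0.6846  0.4122  0.6088  2.4292  2.0776  0.5917  0.6683]
(array([0.002 , 0.0002, 0.0009]), array([-0.2911, -0.4093,  0.0959]))
```

Joint 5 came round to 2.08 with joint 6 at 0.59. Now I'll take out the lean, then the tilt.

Converted, -0.41 rad / 3.1416 = -0.1305.

```bash
python3 shift.py '[[0.015, 0.002, 0, 0, 0, -0.0255, 0.0032], [0.015, 0.002, 0, 0, 0, -0.0509, 0.0064], [0.015, 0.002, 0, 0, 0, -0.0764, 0.0095], [0.015, 0.002, 0, 0, 0, -0.1019, 0.0127], [0.015, 0.002, 0, 0, -0.0064, -0.1273, 0.0223], [0.015, 0.002, 0, 0, -0.0318, -0.1305, 0.0286], [0.015, 0.002, 0, 0, -0.0509, -0.1305, 0.0306], [0.015, 0.002, 0, 0, -0.0637, -0.1305, 0.0306], [0.015, 0.002, 0, 0, -0.0637, -0.1305, 0.0306]]'; python3 st2.py
python3 - <<'E'
from rack import *
print(delta(tool(),goal2(np.load('K.npy'),.04,0,.152)))
E
```

```text
t: 23.25
eef_pos: [0.5778, -0.1774, 0.201]
eef_rot: [0.208, -0.575, 0.74, -0.282]
ft_force: [-0.1, 0.1, -2.7]
grip_width: 0.0219
grasp_force: 35.0
t 23.25 K pos (foot at z-.139) [ 0.0513 -0.0023  0.0094] rot err [-0.1046 -0.0063  0.0188] F in K [-1.6469  0.0618 -2.1116] M [ 0.1455  1.1107 -0.1099] w 0.021896814400055347 q [0.1473 0.2226 0.0271 2.3057 2.5832 0.1171 0.4999]
(array([-0.0025,  0.0109, -0.0047]), array([-0.1046, -0.0063,  0.0188]))
```

Converted, -0.08 rad / 3.1416 = -0.0255.

```bash
python3 shift.py '[[0.015, -0.001, 0.006, -0.002, -0.0064, 0, 0.0032], [0.015, -0.002, 0.012, -0.004, -0.0159, -0.0019, 0.006], [0.015, -0.002, 0.018, -0.005, -0.0255, -0.0019, 0.006], [0.015, -0.002, 0.02, -0.005, -0.0334, -0.0019, 0.006], [0.015, -0.002, 0.02, -0.005, -0.0334, -0.0019, 0.006], [0.015, -0.002, 0.02, -0.005, -0.0334, -0.0019, 0.006]]'; python3 st2.py
```

```text
t: 23.85
eef_pos: [0.562, -0.175, 0.193]
eef_rot: [0.183, -0.576, 0.758, -0.247]
ft_force: [-0.7, -0.2, -1.9]
grip_width: 0.0218
grasp_force: 35.0
t 23.85 K pos (foot at z-.139) [ 0.0337 -0.0043  0.012 ] rot err [-0.0136 -0.0095 -0.0006] F in K [-1.5859 -0.3684 -1.1903] M [ 0.0953  0.9397 -0.0971] w 0.021806873612906244 q [ 0.4014  0.2298 -0.2645  2.2545  1.2638  0.1364  1.8144]
```

Converted, -0.013 rad / 3.1416 = -0.0041.

```bash
python3 shift.py '[[0.015, -0.002, 0, 0, -0.0022, -0.0016, 0], [0.015, -0.004, 0, 0, -0.0041, -0.0029, 0], [0.015, -0.004, 0, 0, -0.0041, -0.0029, 0]]'; python3 st2.py
python3 - <<'E'
from rack import *
i=manip.read_camera('wrist')[:,:,::-1]
cv2.imwrite('pics/w6.png',np.clip(cv2.resize(i,(800,600),interpolation=cv2.INTER_CUBIC)*1.3,0,255).astype('uint8'))
E
```

```text
t: 24.15
eef_pos: [0.5634, -0.1712, 0.1932]
eef_rot: [0.183, -0.578, 0.758, -0.24]
ft_force: [0.9, -0.0, -2.3]
grip_width: 0.0217
grasp_force: 35.0
t 24.15 K pos (foot at z-.139) [ 0.0341 -0.0001  0.0119] rot err [-0.0015 -0.0005 -0.0002] F in K [-0.6208  0.2133 -2.4023] M [ 0.0854  0.8981 -0.0831] w 0.02173949594030861 q [ 0.4541  0.2364 -0.3279  2.2397  1.1351  0.1526  1.9458]
```

View pics/w6.png

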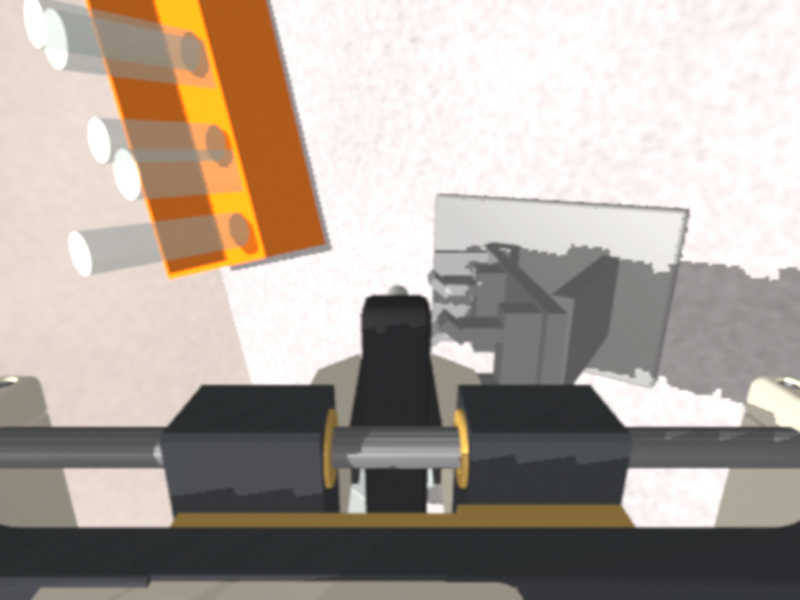

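The wrist view from the other side shows the rack at right, with its saddles around (460,300), and the shaft tip beyond the bar at (398,292), in line with the slope. I'll lower along -x by feel.

```bash
python3 shift.py '[[0.015, 0, 0.005, 0, 0, 0, 0], [0.015, 0, 0.01, 0, 0, 0, 0], [0.015, 0, 0.015, 0, 0, 0, 0], [0.015, 0, 0.018, 0, 0, 0, 0], [0.015, 0, 0.018, 0, 0, 0, 0]]'; python3 st2.py
```

```text
t: 24.7
eef_pos: [0.5482, -0.1667, 0.1821]
eef_rot: [0.182, -0.58, 0.757, -0.239]
ft_force: [0.6, -0.5, -1.2]
grip_width: 0.0215
grasp_force: 35.0
t 24.7 K pos (foot at z-.139) [0.0148 0.0001 0.0119] rot err [-0.0001 -0.0003  0.0025] F in K [-0.1353 -0.3166 -1.415 ] M [ 0.1616  0.9059 -0.0733] w 0.021463013924403453 q [ 0.4225  0.2313 -0.295   2.2862  1.3975  0.1327  1.6779]
```

```bash
python3 shift.py '[[0.015, 0, 0.004, 0, 0, 0, 0], [0.015, 0, 0.008, 0, 0, 0, 0], [0.015, 0, 0.008, 0, 0, 0, 0]]'; python3 st2.py
```

```text
t: 25.0
eef_pos: [0.5421, -0.165, 0.1776]
eef_rot: [0.182, -0.58, 0.757, -0.239]
ft_force: [-0.3, -0.0, -1.0]
grip_width: 0.0219
grasp_force: 35.0
t 25.0 K pos (foot at z-.139) [0.007  0.0001 0.0119] rot err [-0.0002 -0.0002  0.0028] F in K [-0.752  -0.0945 -0.6625] M [ 0.1202  0.8969 -0.0628] w 0.02193360096523834 q [ 0.4252  0.2314 -0.2996  2.3044  1.5336  0.1325  1.5402]
```

```bash
python3 shift.py '[[0.015, 0, 0.002, 0, 0, 0, 0], [0.015, 0, 0.004, 0, 0, 0, 0], [0.015, 0, 0.004, 0, 0, 0, 0]]'; python3 st2.py
```

```text
t: 25.3
eef_pos: [0.5392, -0.1642, 0.1755]
eef_rot: [0.182, -0.58, 0.757, -0.24]
ft_force: [-0.0, -0.4, -2.4]
grip_width: 0.0217
grasp_force: 35.0
t 25.3 K pos (foot at z-.139) [0.0034 0.0002 0.0119] rot err [-0.0005 -0.0001  0.0029] F in K [-1.2837 -0.3582 -1.9773] M [ 0.1637  0.8894 -0.0954] w 0.021679300247284154 q [ 0.4369  0.2327 -0.314   2.3121  1.5973  0.1366  1.4762]
```

```bash
python3 shift.py '[[0.015, 0, 0.001, 0, 0, 0, 0], [0.015, 0, 0.002, 0, 0, 0, 0], [0.015, 0, 0.002, 0, 0, 0, 0]]'; python3 st2.py
```

```text
t: 25.6
eef_pos: [0.5375, -0.1637, 0.1742]
eef_rot: [0.182, -0.58, 0.757, -0.239]
ft_force: [-0.0, -0.6, -1.9]
grip_width: 0.0217
grasp_force: 35.0
t 25.6 K pos (foot at z-.139) [0.0011 0.0002 0.0119] rot err [-0.0002 -0.0001  0.0032] F in K [-0.9979 -0.6024 -1.6561] M [ 0.1094  0.9544 -0.0965] w 0.021663048001601227 q [ 0.4456  0.2338 -0.3245  2.3166  1.6295  0.1398  1.4442]
```

```bash
python3 shift.py '[[0.015, 0, 0.001, 0, 0, 0, 0], [0.015, 0, 0.0015, 0, 0, 0, 0], [0.015, 0, 0.0015, 0, 0, 0, 0]]'; python3 st2.py
```

```text
t: 25.9
eef_pos: [0.5363, -0.1633, 0.1734]
eef_rot: [0.182, -0.58, 0.757, -0.239]
ft_force: [-0.2, -0.6, -1.3]
grip_width: 0.0217
grasp_force: 35.0
t 25.9 K pos (foot at z-.139) [-0.0004  0.0002  0.0119] rot err [-0.0002 -0.0001  0.0033] F in K [-0.8025 -0.6797 -1.0473] M [ 0.0953  0.9267 -0.0927] w 0.021709537167399796 q [ 0.4525  0.2347 -0.3329  2.3196  1.6518  0.1425  1.422 ]
```

```bash
python3 shift.py '[[0.015, 0, 0.001, 0, 0, 0, 0], [0.015, 0, 0.0015, 0, 0, 0, 0], [0.015, 0, 0.0015, 0, 0, 0, 0]]'; python3 st2.py
```

```text
t: 26.2
eef_pos: [0.5352, -0.1631, 0.1726]
eef_rot: [0.182, -0.58, 0.757, -0.24]
ft_force: [0.1, 0.2, -1.8]
grip_width: 0.0218
grasp_force: 35.0
t 26.2 K pos (foot at z-.139) [-0.0018  0.0002  0.0119] rot err [-0.0004 -0.0001  0.0033] F in K [-0.9734  0.193  -1.5428] M [ 0.1499  0.9392 -0.1088] w 0.021755309347814274 q [ 0.4599  0.2355 -0.3418  2.3224  1.673   0.1453  1.4009]
```

```bash
python3 shift.py '[[0.015, 0, 0.001, 0, 0, 0, 0], [0.015, 0, 0.0015, 0, 0, 0, 0], [0.015, 0, 0.0015, 0, 0, 0, 0]]'; python3 st2.py
```

```text
t: 26.5
eef_pos: [0.5346, -0.1629, 0.1722]
eef_rot: [0.182, -0.58, 0.757, -0.24]
ft_force: [3.3, -1.1, 0.4]
grip_width: 0.0216
grasp_force: 35.0
t 26.5 K pos (foot at z-.139) [-0.0025  0.0003  0.0119] rot err [-0.0016 -0.0001  0.0033] F in K [ 3.0059 -0.1611 -1.6584] M [ 0.0934 -0.0401 -0.0769] w 0.021582114255155663 q [ 0.4676  0.2364 -0.351   2.3244  1.6934  0.1484  1.3807]
```

```bash
python3 shift.py '[[0.015, 0, 0.001, 0, 0, 0, 0], [0.015, 0, 0.0015, 0, 0, 0, 0], [0.015, 0, 0.0015, 0, 0, 0, 0]]'; python3 st2.py
```

```text
t: 26.8
eef_pos: [0.5343, -0.1628, 0.1721]
eef_rot: [0.183, -0.579, 0.757, -0.241]
ft_force: [6.5, -2.1, 0.7]
grip_width: 0.0215
grasp_force: 35.0
t 26.8 K pos (foot at z-.139) [-0.0028  0.0002  0.012 ] rot err [-0.0032 -0.0003  0.0032] F in K [ 6.0036 -0.3283 -3.2909] M [ 0.1685 -0.8995 -0.1185] w 0.021506044509533227 q [ 0.4755  0.2373 -0.3604  2.3259  1.7132  0.1519  1.3611]
```

Contact at x ≈ -2.5 mm with about 7 N. I'll ease off 1 mm and slide down the slope towards the stop, by feel.

```bash
python3 shift.py '[[0.015, 0, -0.001, 0, 0, 0, 0], [0.015, 0, -0.0015, 0.002, 0, 0, 0], [0.015, 0, -0.0015, 0.004, 0, 0, 0], [0.015, 0, -0.0015, 0.006, 0, 0, 0], [0.015, 0, -0.0015, 0.006, 0, 0, 0]]'; python3 st2.py
```

```text
t: 27.3
eef_pos: [0.5379, -0.1638, 0.1669]
eef_rot: [0.182, -0.58, 0.757, -0.24]
ft_force: [9.3, -2.3, -1.5]
grip_width: 0.0216
grasp_force: 35.0
t 27.3 K pos (foot at z-.139) [-0.0027  0.0002  0.0056] rot err [-0.0011 -0.0001  0.0033] F in K [ 6.9672  0.2335 -6.7143] M [ 0.2142 -0.9538 -0.1772] w 0.02155669072190938 q [ 0.4946  0.256  -0.3839  2.3204  1.7564  0.1639  1.3218]
```

```bash
python3 shift.py '[[0.015, 0, 0, 0.001, 0, 0, 0], [0.015, 0, 0, 0.002, 0, 0, 0], [0.015, 0, 0, 0.002, 0, 0, 0]]'; python3 st2.py
```

```text
t: 27.6
eef_pos: [0.5389, -0.1641, 0.1654]
eef_rot: [0.182, -0.58, 0.757, -0.24]
ft_force: [6.1, -2.0, 2.1]
grip_width: 0.0218
grasp_force: 35.0
t 27.6 K pos (foot at z-.139) [-0.0027  0.0002  0.0038] rot err [-0.0012 -0.0002  0.0033] F in K [ 6.4018 -0.2829 -1.9761] M [ 0.1822 -1.1753 -0.1075] w 0.021833111054549745 q [ 0.5018  0.2617 -0.3931  2.3193  1.7737  0.1688  1.3058]
```

```bash
python3 shift.py '[[0.015, 0, -0.0007, 0, 0, 0, 0], [0.015, 0, -0.0007, 0.001, 0, 0, 0], [0.015, 0, -0.0007, 0.002, 0, 0, 0], [0.015, 0, -0.0007, 0.002, 0, 0, 0]]'; python3 st2.py
```

```text
t: 28.0
eef_pos: [0.5401, -0.1644, 0.1638]
eef_rot: [0.182, -0.58, 0.757, -0.239]
ft_force: [5.2, -1.2, 2.3]
grip_width: 0.0217
grasp_force: 35.0
t 28.0 K pos (foot at z-.139) [-0.0026  0.0002  0.0017] rot err [-0.0003 -0.0001  0.0033] F in K [ 5.685   0.2289 -1.1465] M [ 0.1469 -0.9209 -0.1354] w 0.02172170760166082 q [ 0.5067  0.2676 -0.3992  2.3173  1.783   0.1724  1.2977]
```

```bash
python3 shift.py '[[0.015, 0, 0, 0.001, 0, 0, 0], [0.015, 0, 0, 0.0015, 0, 0, 0], [0.015, 0, 0, 0.0015, 0, 0, 0]]'; python3 st2.py
```

```text
t: 28.3
eef_pos: [0.5405, -0.1645, 0.1634]
eef_rot: [0.182, -0.58, 0.757, -0.24]
ft_force: [-9.0, 2.1, 20.5]
grip_width: 0.0219
grasp_force: 35.0
t 28.3 K pos (foot at z-.139) [-0.0026  0.0003  0.0012] rot err [-0.0013 -0.0004  0.0038] F in K [ 4.1519 -0.3334 22.0691] M [ 0.0076 -0.3052 -0.0935] w 0.02193654733661513 q [ 0.5122  0.2699 -0.4064  2.3175  1.7949  0.1762  1.2867]
```

The foot met the stop (22 N) at z ≈ 1 mm, as predicted. I'll ease off the stop, release gently, and check before withdrawing.

```bash
python3 shift.py '[[0.015, 0, 0, -0.0005, 0, 0, 0], [0.015, 0, 0, -0.0009, 0, 0, 0], [0.015, 0, 0, -0.0009, 0, 0, 0]]'; python3 st2.py; python3 shift.py '[[0.015, 0, 0, 0, 0, 0, 0], [0.015, 0, 0, 0, 0, 0, 0], [0.015, 0, 0, 0, 0, 0, 0]]' 5; python3 st2.py
```

```text
t: 28.6
eef_pos: [0.5403, -0.1644, 0.1634]
eef_rot: [0.182, -0.58, 0.757, -0.24]
ft_force: [1.0, -0.3, 6.4]
grip_width: 0.0218
grasp_force: 35.0
t 28.6 K pos (foot at z-.139) [-0.0026  0.0003  0.0013] rot err [-0.0004 -0.0001  0.0034] F in K [ 4.5511 -0.0018  4.6174] M [ 0.1065 -0.6261 -0.087 ] w 0.021833765984982895 q [ 0.5096  0.2691 -0.4029  2.317   1.7867  0.1741  1.2944]
t: 28.9
eef_pos: [0.5403, -0.1645, 0.1634]
eef_rot: [0.182, -0.58, 0.757, -0.239]
ft_force: [1.0, 0.6, 7.9]
grip_width: 0.0222
grasp_force: 5.0
t 28.9 K pos (foot at z-.139) [-0.0027  0.0002  0.0013] rot err [-0.0003 -0.0001  0.0033] F in K [5.1833 0.8419 6.0016] M [ 0.0809 -0.4795 -0.0693] w 0.0221525854442099 q [ 0.5096  0.2691 -0.4029  2.3171  1.7868  0.1741  1.2943]
```

```bash
python3 shift.py '[[0.023, 0, 0, 0, 0, 0, 0], [0.024, 0, 0, 0, 0, 0, 0], [0.026, 0, 0, 0, 0, 0, 0], [0.028, 0, 0, 0, 0, 0, 0], [0.028, 0, 0, 0, 0, 0, 0]]'; python3 st2.py
python3 - <<'E'
from h import *
i=manip.read_camera('scene')[:,:,::-1][205:295,170:290]
cv2.imwrite('pics/s7.png',np.clip(cv2.resize(i,(800,600),interpolation=cv2.INTER_CUBIC)*1.6,0,255).astype('uint8'))
E
```

```text
t: 29.4
eef_pos: [0.5397, -0.1643, 0.1627]
eef_rot: [0.182, -0.58, 0.757, -0.239]
ft_force: [0.1, -0.7, 0.1]
grip_width: 0.0276
grasp_force: 0.0
t 29.4 K pos (foot at z-.139) [-0.0036  0.0002  0.0011] rot err [0.0011 0.     0.0033] F in K [ 0.3002 -0.6082 -0.0718] M [ 0.1331  0.7037 -0.0577] w 0.027612197606604955 q [ 0.5096  0.2696 -0.4027  2.3179  1.7866  0.1739  1.2945]
```

View pics/s7.png

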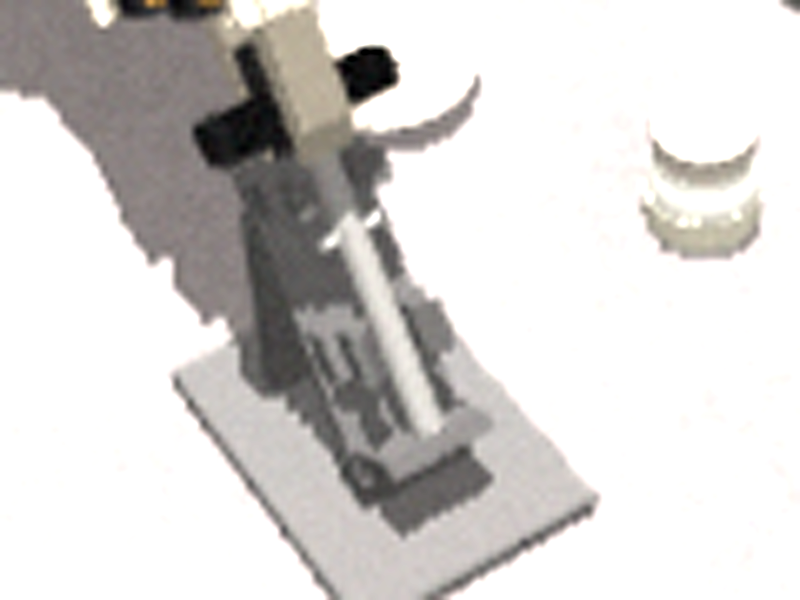

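The plunger lies in both saddles. Its foot is at the stop at (430,430), the pin is between the saddles at (350,228), and the handle is at the upper end with no load on the gripper. I'll open wider and withdraw along the axis.

```bash
python3 shift.py '[[0.035, 0, 0, 0, 0, 0, 0], [0.04, 0, 0, 0, 0, 0, 0], [0.044, 0, 0, 0, 0, 0, 0], [0.044, 0, 0, 0, 0, 0, 0], [0.044, 0, 0, -0.01, 0, 0, 0], [0.044, 0, 0, -0.025, 0, 0, 0], [0.044, 0, 0, -0.045, 0, 0, 0], [0.044, 0, 0, -0.07, 0, 0, 0], [0.044, 0, 0, -0.1, 0, 0, 0], [0.044, 0, 0, -0.12, 0, 0, 0], [0.044, 0, 0, -0.12, 0, 0, 0], [0.044, 0, 0, -0.12, 0, 0, 0]]'; python3 st2.py
python3 - <<'E'
from h import *
i=manip.read_camera('scene')[:,:,::-1];j=manip.read_camera('top')[:,:,::-1]
a=cv2.resize(i[205:295,170:290],(400,300),interpolation=cv2.INTER_CUBIC);b=cv2.resize(j[130:230,260:380],(400,300),interpolation=cv2.INTER_CUBIC)
m=np.vstack([np.hstack([a,b])*1.0,np.hstack([cv2.resize(i,(400,300)),cv2.resize(j,(400,300))])])
cv2.imwrite('pics/m8.png',np.clip(m*1.4,0,255).astype('uint8'))
E
```

```text
t: 30.65
eef_pos: [0.4789, -0.154, 0.2523]
eef_rot: [0.172, -0.578, 0.759, -0.248]
ft_force: [-0.3, 0.6, 0.1]
grip_width: 0.0441
grasp_force: 0.0
t 30.65 K pos (foot at z-.139) [-0.0025 -0.0059  0.1097] rot err [-0.0013 -0.0259  0.0058] F in K [-0.2799  0.4676  0.3078] M [ 0.1931  0.6756 -0.147 ] w 0.04413876664655968 q [ 0.343  -0.0198 -0.2044  2.3347  0.4145  0.2406  2.6358]
```

View pics/m8.png

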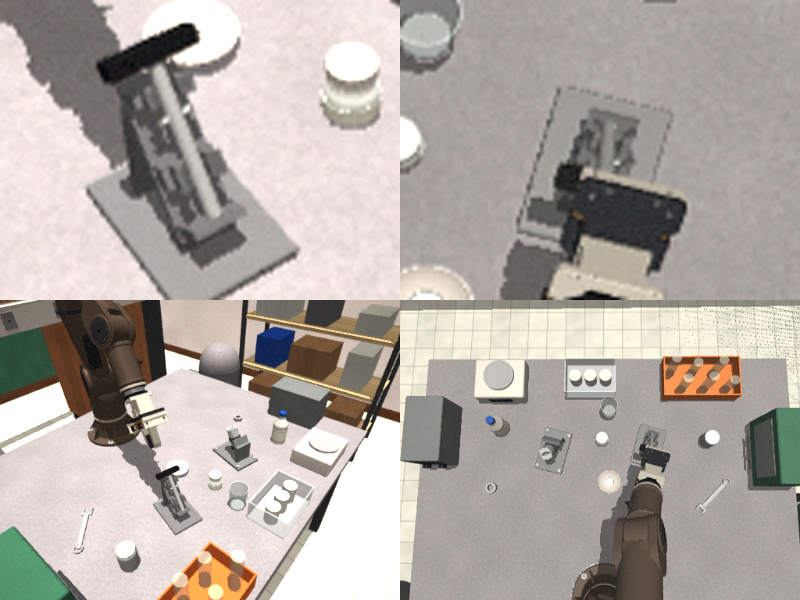

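The pictures show the plunger lying in both saddles with its foot at the stop, near (213,215) in the crop, and its handle up. The gripper is clear of it and the bystanders are where they were, so I'll hand the job in.

```bash
python3 shift.py '[[0.044, 0, 0, 0, 0, 0, 0], [0.044, 0, 0, 0, 0, 0, 0], [0.044, 0, 0, 0, 0, 0, 0]]'; python3 -c "
from workcell import manip
print(manip.finish_job())"
```

```text
t: 31.05
eef_pos: [0.4797, -0.1533, 0.2511]
eef_rot: [0.172, -0.579, 0.758, -0.247]
ft_force: [0.1, 0.5, 0.7]
grip_width: 0.0441
grasp_force: 0.0
the job is handed in; nothing more can be done
None
```

Job handed in at 31 s, verdict not shown: the plunger was unlocked at about 0.64 rad, drawn out without force, laid in both saddles with its foot at the stop, and released, with the bystanders unmoved in the pictures; the risks are one early wrist force reading of about 135 N (over the 120 N limit, arm in free air) and joints 3, 6 and 7 running to their limits, with 6 and 7 up to 0.003 rad past.

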